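# Close sample jars and load the transport carrier

## Robot

A 6-joint arm with a two-finger parallel gripper is mounted at the origin on the work surface. World frame = base frame: x ahead of the robot, y to its left, z up, the work surface at z = 0. Lengths are in m, angles in rad, forces in N, time in s.
With the tool pointing down it reaches from about 0.25 to 0.725 m from the base axis. Payload 4 kg.
Tool frame: the origin (TCP) lies between the finger pads; the fingertips stand 17 mm ahead of it and the grasp point (between the pads) lies 2 mm behind it; z points along the fingers, x is the direction in which the jaws open and shut, and the axes are right-handed (so a half turn about z gives the same grasp; the last joint's range is limited). The gripper opens to 85 mm and grips with 20 to 120 N. Pads are 22 mm wide; open, the fingers measure 114 mm over their backs; the gripper's body (76 mm by 85 mm) begins 54 mm behind the grasp point. The pads swing forward as they close: fully open they stand 13 mm farther back than shut.
Start: joints at [1.336, 0.241, 0.005, 1.335, 0, 1.571], TCP at [0.116, 0.486, 0.248] pointing down, gripper open.
Joint ranges: [-2.72, 2.72], [-1.05, 1.87], [-1.09, 1.28], [-1.99, 2.15], [-1.42, 1.44], [-3.14, 3.14]. Speed limits (rad/s): [2.79, 2.79, 3.14, 3.14, 3.14, 3.14].

## Interface

Orientations are given as a unit quaternion [x, y, z, w].
In Python, from workcell import telemetry, cams, workorder gives the robot as it stands. The module is installed in compiled form; this text tells all that it offers.
- The arm moves only by the tool apply_moves, never from a script. Its argument "moves" is a list that holds one entry, the list of rows, each a list of 4 numbers: the shift along the tool's x, y, z in mm, then the turn about the tool's z in degrees. A call has exactly 10 rows; each row shifts and turns the pose as measured when the row begins, along the tool's axes as they then stand; what a row does not reach is not made up. A row lasts 1/10 s, in which the tool goes at most 50 mm and 8.59 degrees, less where a joint would pass 70% of its speed; a pose out of reach is approached as far as the arm can. A call with a gripper value outside its range is refused whole. "hand" is the gripper's target within -1 to 1 (fully open at 1, half-way at 0, shut at -1), set as the call begins (left out, the last holds). The fingers move at their own pace and stop on an object; the grip force is fixed at half the most. Time passes only in rows, so rows that do not move let the fingers close, or fill a call up. It gives the time, the measured TCP pose, the force and the opening at its end, in the units of the state.
- telemetry.get_obs(): the state, without advancing time (a new reading comes with each control period).
- cams.camera(name): name is "scene" or "top"; returns a dict with "color" (480x640x3 uint8, red, green, blue), "fovy" (degrees; the focal length in pixels is half the picture's height over the tangent of half this angle, whatever the lens; pixels are square), "cx", "cy" (the principal point, pixels), "k1" (the pictures are not rectified: a ray, as slopes to the right and down, at radius r is drawn at 1 + k1 r^2 times it, then the intrinsics apply), "camera_from_world" (4x4, takes a point from world to camera coordinates). Camera axes: x right, y down, z forward; pixel columns grow to the right and rows downward; lengths in m; the calibration is good to about 2 mm. A picture is of the moment at which its call begins. There is no depth.
- workorder.job_done(): hands the job in, once; it reports no verdict.
The state is a dict: "clock": time; "joint_pos": joint angles; "joint_vel": joint speeds; "tau": joint torques, N m; "eef_pos": TCP position; "tool_rot": TCP orientation; "ft_force": force on the tool from outside, world axes, zero at the start; "ft_torque": the same for the moment, N m; "grip_width": finger opening in m.
Only numpy, scipy, OpenCV 4.12 (cv2) and the standard library are available. Lean on these libraries where they do the work, as an engineer would, in place of code of your own. Each camera call takes 0.05 s, during which the arm holds its last target. There are 200 camera calls.

## Task

These sample jars are going across to another building: their push-on lids have only been set on, so press every lid down until it is fully home, and stand each jar upright in a bay of the white carrier. Then slide the grey cover edgewise into the carrier's channel, over the jars, right up to its back stops, and press its locking pin fully down. Let go of everything, and do not push the other things on the bench about.

Things in the scene. Friction and masses are not known exactly. Their poses are not given: they have to be found in the camera images.
- jar1: amber glass sample jar with a white push-on lid, one of two to four alike (None if absent). Body 40 mm across; shoulder 38 mm above its base, then a 33 mm neck. With the lid home the whole jar is 48.5 mm tall. Weighs about 0.12 kg. Origin: centre of the underside, z up along the jar. It stands in the grey metal tray at the start
- jar2: amber glass sample jar with a white push-on lid, one of two to four alike (None if absent). Body 40 mm across; shoulder 38 mm above its base, then a 33 mm neck. With the lid home the whole jar is 48.5 mm tall. Weighs about 0.12 kg. Origin: centre of the underside, z up along the jar. It stands in the grey metal tray at the start
- jar3: amber glass sample jar with a white push-on lid, one of two to four alike (None if absent). Body 40 mm across; shoulder 38 mm above its base, then a 33 mm neck. With the lid home the whole jar is 48.5 mm tall. Weighs about 0.12 kg. Origin: centre of the underside, z up along the jar. It stands in the grey metal tray at the start
- jar4: amber glass sample jar with a white push-on lid, one of two to four alike (None if absent). Body 40 mm across; shoulder 38 mm above its base, then a 33 mm neck. With the lid home the whole jar is 48.5 mm tall. Weighs about 0.12 kg. Origin: centre of the underside, z up along the jar. It stands in the grey metal tray at the start
- lid1 (a joint): push-on lid of jar1: white disc, 39 mm across, 10 mm deep, that travels down over the jar's neck. 0 = only set on, 6 mm proud (top 54.5 mm above the jar's base, bare neck showing below it); 0.006 m = fully home at its stop (top at 48.5 mm). Starts 0 to 1.2 mm down. Moves at about 7 N of push, stays where it is left; does not come off
- lid2 (a joint): push-on lid of jar2: white disc, 39 mm across, 10 mm deep, that travels down over the jar's neck. 0 = only set on, 6 mm proud (top 54.5 mm above the jar's base, bare neck showing below it); 0.006 m = fully home at its stop (top at 48.5 mm). Starts 0 to 1.2 mm down. Moves at about 7 N of push, stays where it is left; does not come off
- lid3 (a joint): push-on lid of jar3: white disc, 39 mm across, 10 mm deep, that travels down over the jar's neck. 0 = only set on, 6 mm proud (top 54.5 mm above the jar's base, bare neck showing below it); 0.006 m = fully home at its stop (top at 48.5 mm). Starts 0 to 1.2 mm down. Moves at about 7 N of push, stays where it is left; does not come off
- lid4 (a joint): push-on lid of jar4: white disc, 39 mm across, 10 mm deep, that travels down over the jar's neck. 0 = only set on, 6 mm proud (top 54.5 mm above the jar's base, bare neck showing below it); 0.006 m = fully home at its stop (top at 48.5 mm). Starts 0 to 1.2 mm down. Moves at about 7 N of push, stays where it is left; does not come off
- carrier: white plastic transport carrier, fixed to the bench. Origin: centre of its underside; x runs from its open front (where the cover enters, robot side) to its back, y along its length, z up. Base 84 (x) x 228 (y) mm. Four bays in a row along y, 48 mm apart. End walls at y = +-108 to 114 mm, 70.5 mm high (52.5 mm from x = -74 to -42), carry the cover's channel; front and back are open
- cover_seat (a point): where the cover's origin lies when fully home against the back stops: on the carrier's centre line at the height of the ledges' top, 57.5 mm above the bench; axes as the carrier's. The ledges (inside both end walls, y = +-100 to 108 mm) run along x from -74 to +42 mm of here
- mouth (a point): centre of the channel's mouth: on the ledges' top, at x = -44 mm of the carrier, where the lips begin. From here to x = -28 the lips flare, beyond it their underside is 8 mm above the ledges: room for the 5 mm cover. 216 mm between end walls for the 211 mm cover. Before the mouth the ledges lie open from above for 30 mm, between outward-flaring cheeks
- cover: grey slide-in cover of the carrier: flat plate 78 (x) x 211 (y) x 5 mm with an upright grip rib in the middle, 12 mm thick (x), 84 mm long (y), top 32 mm above the plate's underside. About 0.16 kg. Origin: centre of the underside, z up. The same either way round. It starts flat on the bench. On the ledges it passes 3 mm above lids that are home; a proud lid blocks it
- tray: shallow grey metal tray, fixed, 210 (x) x 230 (y) mm, floor 3 mm thick, rim 8 mm high. Origin: centre of the underside
- lockpin (a joint): push-down locking pin on the carrier's -y end wall: steel pin 7 mm thick with a metal head 18 mm across. 0 = up; 0.007 m = fully down. Down, it passes through the 13 mm wide notch in the middle of the cover's short edge (both have one) and locks the cover; it goes down only when the cover is within 3 mm of home. It is up at the start, moves at about 6 N, stays where it is left
- pin_head (a point): centre of the top face of the locking pin's head: 82.5 mm above the bench when up, 75.5 mm when down; at x = 0, y = -104 mm of the carrier
- bay1 (a point): centre of the floor of the carrier's first bay, 6 mm above the bench, at y = -72 mm of the carrier; the others follow at y = -24, +24 and +72. A bay is 45 x 45 mm clear between fins and kerbs 5 mm higher than its floor: a jar has 2.5 mm of play each way. Between jars in neighbouring bays there is no room for fingers: grip on the front and back (x) sides
- dish: small clear culture dish, 55 mm across, 14 mm high, standing in the tray between the jars; a bystander
- dish_stack: stack of three clear culture dishes, 90 mm across, 45 mm high; a bystander
- reagent: amber reagent bottle with a screw cap, 64 mm across, 115 mm high, no part of this job; a bystander
- wash: white plastic bottle, 72 mm across, 160 mm high; a bystander
- beaker: open glass beaker, 70 mm across, 75 mm high; a bystander
- timer: flat white bench timer, 62 x 62 x 18 mm; a bystander
- forceps: flat steel forceps, about 120 mm long, 3 mm thick, lying on the bench; a bystander

How it is judged:
By the outcome, as a careful person would: the job done as asked, in the order asked, and still so for the second after the job is handed in, with the robot touching nothing.
Of jar1, jar2, jar3, jar4 only 2 to 4 are there at a start; the rules pass over those that are not, and their reading is None.
At some moment in a run one of jar1, jar2, jar3, jar4, cover may be knocked a few centimetres aside while the robot is not near it.
It also fails if it takes over 210 s, if anything falls off the work surface, if the arm or the gripper's body presses on something with over 40 N, if the wrist force passes 120 N, or if a joint passes its speed limit or range.

## Working session

There is one attempt and no reset: what is moved stays moved. The work goes in short steps, Python scripts to look and compute and a tool call to move; the robot and the scene stay as the last step left them, time stands still between calls to the robot, and variables do not carry over. Pictures are saved under pics/ and viewed, about 12 in all and at most 16, crops included, and the job is handed in when it is done.

Besides the shell and the picture viewer there is one more tool, called after "Request:" as name(argument=value, ...) on one line, values as JSON. apply_moves: Moves the arm, as the interface text tells. Its arguments: {"type":"object","properties":{"moves":{"type":"array"},"hand":{"type":"number"}},"required":["moves"]}

```bash
mkdir -p pics
cat > h.py <<'E'
import numpy as np, cv2
from workcell import telemetry, cams, workorder
def K(c):
    f=240/np.tan(np.radians(c["fovy"])/2); return f,c["cx"],c["cy"],c["k1"]
def ray(c,u,v):
    f,cx,cy,k=K(c); d=np.array([(u-cx)/f,(v-cy)/f]); s=d.copy()
    for _ in range(30): s=d/(1+k*(s@s))
    T=np.array(c["camera_from_world"]); R=T[:3,:3]
    return -R.T@T[:3,3], R.T@np.array([s[0],s[1],1])
def onz(c,u,v,z):
    o,d=ray(c,u,v); return o+d*(z-o[2])/d[2]
def proj(c,p):
    f,cx,cy,k=K(c); T=np.array(c["camera_from_world"]); q=T[:3,:3]@np.array(p)+T[:3,3]
    s=q[:2]/q[2]; s=s*(1+k*(s@s)); return f*s+[cx,cy]
def snap(n,name=None,crop=None,scale=1):
    c=cams.camera(n); im=cv2.cvtColor(c["color"],cv2.COLOR_RGB2BGR)
    if name:
        o=im if crop is None else im[crop[1]:crop[3],crop[0]:crop[2]]
        cv2.imwrite(f"pics/{name}.png",cv2.resize(o,None,fx=scale,fy=scale,interpolation=cv2.INTER_CUBIC))
    return c,im
E
python3 - <<'E'
from h import *
np.set_printoptions(precision=4,suppress=True)
for n in("top","scene"):
    c,im=snap(n,n+"0"); print(n,K(c),np.array(c["camera_from_world"]),ray(c,320,240))
s=telemetry.get_obs(); print(s)
E
```

```text
top (np.float64(580.3812632949185), 320.9152992263902, 239.10803910103067, -0.018366171620787627) [[-0.0145 -0.9999  0.0011  0.0371]
 [-0.992   0.0142 -0.1251  0.5392]
 [ 0.1251 -0.0029 -0.9921  1.179 ]
 [ 0.      0.      0.      1.    ]] (array([0.388 , 0.0328, 1.2372]), array([ 0.1236, -0.0013, -0.9923]))
scene (np.float64(560.8053954071544), 316.4938806755579, 234.82484335189113, 0.0333089503482187) [[ 0.4063  0.9137  0.0116 -0.2411]
 [ 0.6744 -0.2912 -0.6785 -0.3056]
 [-0.6165  0.2835 -0.7345  1.7976]
 [ 0.      0.      0.      1.    ]] (array([ 1.4124, -0.3784,  1.1157]), array([-0.6078,  0.2866, -0.7407]))
{'clock': 0.1, 'joint_pos': array([1.336 , 0.2413, 0.0039, 1.3352, 0.    , 1.5708]), 'joint_vel': array([ 0.0004, -0.001 ,  0.0033,  0.0003, -0.    ,  0.0001]), 'tau': array([ -0.0002, -37.3138,  25.301 ,   0.0109,   0.    ,  -0.    ]), 'eef_pos': array([0.1162, 0.4858, 0.2475]), 'tool_rot': array([ 0.7851,  0.6194, -0.0007,  0.0006]), 'ft_force': array([-0.7155,  0.3515, -0.1906]), 'ft_torque': array([0.0029, 0.0124, 0.0216]), 'grip_width': 0.08533326411056465}
```

View pics/top0.png

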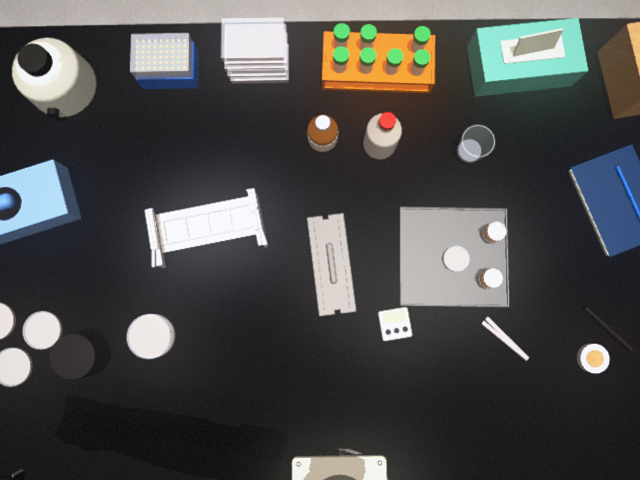

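View pics/scene0.png

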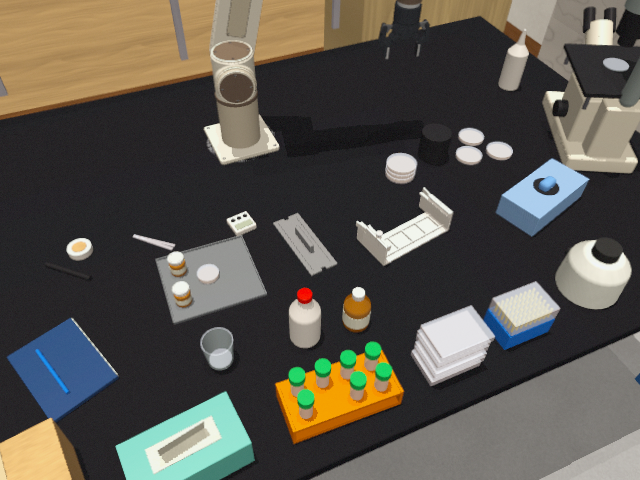

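The top view shows two jars (lids at about 496,231 and 492,277), the cover near (331,264), the carrier near (207,227) and the dish at (456,259). I'll zoom in on these next.

Run:
```python
from h import *
c,im=snap("top","t1",(135,180,275,275),5.7)
c2,i2=snap("scene","s1",(345,180,465,270),6.6)
g=cv2.cvtColor(im,cv2.COLOR_BGR2GRAY)
# cover: grey blob
def blobs(mask,lo,box):
    n,l,s,ce=cv2.connectedComponentsWithStats(mask.astype(np.uint8))
    for i in range(1,n):
        if s[i,4]>lo and box[0]<ce[i][0]<box[2] and box[1]<ce[i][1]<box[3]:
            cn,_=cv2.findContours((l==i).astype(np.uint8),cv2.RETR_EXTERNAL,cv2.CHAIN_APPROX_NONE)
            r=cv2.minAreaRect(cn[0]); print(s[i],ce[i],r); yield r
print("cover")
for r in blobs(g>70,1000,(290,200,370,330)):
    P=[onz(c,*p,0.005)[:2] for p in cv2.boxPoints(r)]; print(np.round(P,4),np.mean(P,0))
print("tray")
for r in blobs(g>70,3000,(380,200,540,330)):
    P=[onz(c,*p,0.008)[:2] for p in cv2.boxPoints(r)]; print(np.round(P,4),np.mean(P,0))
print("lids")
for r in blobs(g>190,100,(380,200,540,330)):
    print(onz(c,*r[0],0.057))
h=cv2.cvtColor(im,cv2.COLOR_BGR2HSV)
print("white scene")
g2=cv2.cvtColor(i2,cv2.COLOR_BGR2GRAY)
o=np.hstack([cv2.resize(im[200:320,390:520],None,fx=3,fy=3,interpolation=2),cv2.resize(i2[235:325,150:270],None,fx=3.3,fy=4,interpolation=2)])
cv2.imwrite("pics/jars.png",o);print(o.shape)
```

```text
cover
[ 307  213   50  104 3822] [331.10282575 264.36446886] ((331.1456604003906, 264.1409912109375), (100.60902404785156, 38.7071418762207), 82.7249984741211)
[[ 0.5924  0.0615]
 [ 0.6019 -0.0213]
 [ 0.3883 -0.044 ]
 [ 0.3792  0.0371]] [0.49045958 0.00831923]
tray
[  377   206   133   136 11891] [448.72718863 262.48810024] ((443.0, 273.5), (135.0, 132.0), 90.0)
[[ 0.613  -0.0924]
 [ 0.6091 -0.3771]
 [ 0.3223 -0.3615]
 [ 0.3266 -0.0849]] [ 0.4677393 -0.2289952]
lids
[488 221  19  20 291] [496.58075601 230.6185567 ] ((497.0, 230.5), (19.0, 18.0), 90.0)
[ 0.54943771 -0.33316569  0.057     ]
[444 245  26  27 546] [456.52014652 258.0970696 ] ((456.5000305175781, 258.0), (26.16295051574707, 24.748737335205078), 45.0)
[ 0.49389704 -0.2471482   0.057     ]
[401 259  27  44 502] [410.48605578 288.12151394] ((413.80194091796875, 280.4535217285156), (43.79350662231445, 25.1268367767334), 87.95458984375)
[ 0.44937249 -0.15820775  0.057     ]
[484 268  19  20 301] [493.00332226 277.57142857] ((493.0, 277.5), (19.0, 18.0), 90.0)
[ 0.45295329 -0.31994118  0.057     ]
[379 307  33  34 802] [394.64339152 323.08104738] ((394.770263671875, 323.62164306640625), (29.756216049194336, 29.263019561767578), 80.53767395019531)
[ 0.36309    -0.11689513  0.057     ]
white scene
(360, 786, 3)
```

View pics/t1.png

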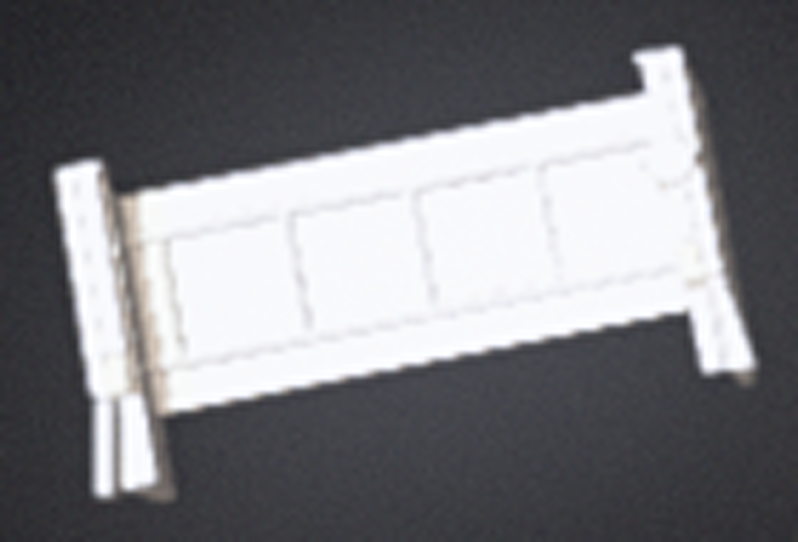

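View pics/s1.png

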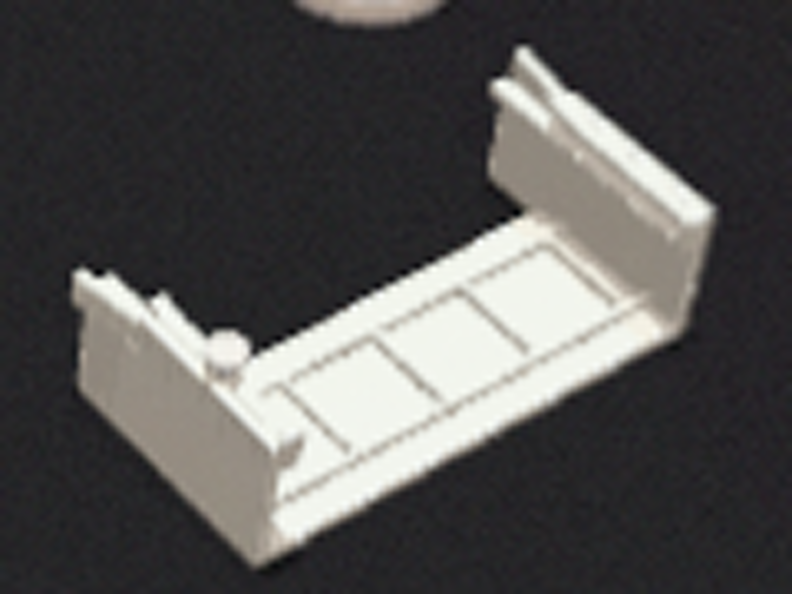

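The top crop shows the bay grid clearly, with the middle fin from (418,188) to (434,318). The scene crop shows the pin head at about (228,341) on the -y wall. Next I'll fit the carrier pose from these points and locate the lids in both views.

Run:
```python
from h import *
from scipy.optimize import least_squares
np.set_printoptions(precision=4,suppress=True)
c,im=snap("top"); c2,i2=snap("scene")
T=[((295,212),(22.5,48,11)),((418,188),(22.5,0,11)),((543,163),(22.5,-48,11)),((307,345),(-22.5,48,11)),((434,318),(-22.5,0,11)),((558,293),(-22.5,-48,11)),((55,172),(42,114,70.5)),((682,47),(42,-114,70.5))]
S=[((228,341),(0,-104,82.5)),((275,460),(42,-114,70.5)),((713,210),(42,114,70.5)),((260,567),(42,-114,0)),((685,330),(42,114,0))]
def res(q,w=(1,1)):
    r=[]
    for (L,cc,o,s,ww) in((T,c,(135,180),5.7,w[0]),(S,c2,(345,180),6.6,w[1])):
        for p,m in L:
            m=np.array(m)/1e3; R=np.array([[np.cos(q[2]),-np.sin(q[2])],[np.sin(q[2]),np.cos(q[2])]])
            P=np.r_[R@m[:2]+q[:2],m[2]]; r+=list(ww*(proj(cc,P)-(np.array(p)/s+o)))
    return np.array(r)
for w in((1,1),(1,0),(0,1)):
    f=least_squares(res,[.5,.25,.2],args=(w,)); print(f.x,np.degrees(f.x[2]),"rms",np.sqrt(np.mean(f.fun**2)))
q=least_squares(res,[.5,.25,.2]).x; print(res(q).reshape(-1,2))
g2=cv2.cvtColor(i2,cv2.COLOR_BGR2GRAY)
n,l,s,ce=cv2.connectedComponentsWithStats((g2>165).astype(np.uint8))
for i in range(1,n):
    if 150<ce[i][0]<280 and 210<ce[i][1]<325 and s[i,4]>40: print("scene blob",s[i],ce[i],onz(c2,*ce[i],0.057))
for xy in((.5494,-.3332),(.4530,-.3199)):
    print(proj(c2,[*xy,.0575]),proj(c2,[*xy,.003]))
cv2.imwrite("pics/j2.png",cv2.resize(np.vstack([i2[245:315,150:220],im[215:285,460:530]]),None,fx=4,fy=4,interpolation=2))
```

```text
[0.5796 0.2683 0.1923] 11.016537269262452 rms 1.2627813021100545
[0.5782 0.267  0.1831] 10.491333141334206 rms 0.754430679690157
[0.5828 0.2713 0.1897] 10.868765881053196 rms 0.4245982177956352
[[-1.8185  0.7316]
 [-1.3705  0.3979]
 [-1.301   0.248 ]
 [-0.2054 -2.1954]
 [-0.3623 -2.0387]
 [-0.021  -2.2254]
 [ 0.1057  0.3785]
 [-0.3472 -0.2286]
 [-1.4933  0.8672]
 [-1.4712 -2.0216]
 [-1.3137 -0.6499]
 [-1.9704 -0.1563]
 [-1.9477 -0.5614]]
scene blob [227 211  29  23 355] [241.0873 222.3915] [ 0.405  -0.1329  0.057 ]
scene blob [133 234  42  16 187] [155.3476 241.6096] [ 0.3837 -0.3526  0.057 ]
scene blob [167 251  17  13 170] [174.8765 257.5059] [ 0.4548 -0.3209  0.057 ]
scene blob [196 264  23  18 326] [207.2853 272.273 ] [ 0.5316 -0.2614  0.057 ]
scene blob [171 281  19  15 201] [179.8408 287.592 ] [ 0.5506 -0.3334  0.057 ]
[179.7487 287.0654] [183.4968 300.793 ]
[175.0408 256.7324] [178.7664 270.6967]
```

View pics/j2.png

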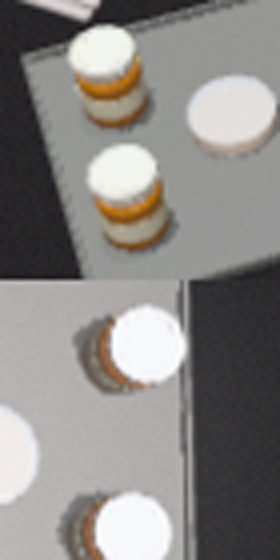

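The two crops show both lids proud, with a bare amber neck under each. Both views place the jars within about 1.5 mm of each other. I'll refit the carrier with a half-pixel correction and a free kerb spacing.

Run:
```python
from h import *
from scipy.optimize import least_squares
np.set_printoptions(precision=4,suppress=True)
c,im=snap("top"); c2,i2=snap("scene")
T=[((295,212),(1,48,11)),((418,188),(1,0,11)),((543,163),(1,-48,11)),((307,345),(-1,48,11)),((434,318),(-1,0,11)),((558,293),(-1,-48,11)),((55,172),(42,114,70.5)),((682,47),(42,-114,70.5))]
S=[((228,341),(0,-104,82.5)),((275,460),(42,-114,70.5)),((713,210),(42,114,70.5)),((260,567),(42,-114,0)),((685,330),(42,114,0))]
def res(q,w=(1,1)):
    r=[]
    for (L,cc,o,s,ww) in((T,c,(135,180),5.7,w[0]),(S,c2,(345,180),6.6,w[1])):
        for p,m in L:
            m=np.array(m)/1e3; 
            if abs(m[0])==.001: m[0]*=q[3]*1e3
            R=np.array([[np.cos(q[2]),-np.sin(q[2])],[np.sin(q[2]),np.cos(q[2])]])
            P=np.r_[R@m[:2]+q[:2],m[2]]; r+=list(ww*(proj(cc,P)-((np.array(p)+.5)/s-.5+o)))
    return np.array(r)
for w in((1,1),(1,0),(0,1)):
    f=least_squares(res,[.5,.25,.2,.022],args=(w,)); print(f.x,np.degrees(f.x[2]),"rms",np.sqrt(np.mean(f.fun**2)))
    print(f.fun.reshape(-1,2).T)
```

```text
[0.5798 0.2687 0.1896 0.025 ] 10.86221520875691 rms 0.8669560106516405
[[-1.8167 -1.3642 -1.2895  0.153   0.0117  0.3693  0.3159 -0.0864 -0.9259
  -0.9447 -0.6337 -1.4473 -1.2771]
 [-0.1756 -0.4488 -0.5383 -0.7869 -0.573  -0.7029  0.5215  0.2044  1.2333
  -1.6453 -0.1326  0.2204 -0.0445]]
[0.5791 0.2678 0.1826 0.025 ] 10.464845523222223 rms 0.500204058479307
[[-1.3525 -0.8722 -0.7685  0.4595  0.3464  0.7336  0.8215  0.5594 -0.
  -0.     -0.     -0.     -0.    ]
 [-0.0322 -0.1555 -0.0956 -0.609  -0.2438 -0.2229  0.444   0.8695  0.
  -0.      0.     -0.      0.    ]]
[0.5811 0.2711 0.1899 0.022 ] 10.881361576526867 rms 0.4251389910356322
[[-0.     -0.     -0.     -0.     -0.     -0.     -0.     -0.      0.1448
   0.1466  0.3829 -0.3955 -0.2956]
 [ 0.      0.      0.     -0.     -0.     -0.     -0.     -0.      1.3237
  -1.5532 -0.0677  0.3115  0.0202]]
```

Request:
apply_moves(hand=-1, moves=[[[0,0,0,0],[0,0,0,0],[0,0,0,0],[0,0,0,0],[0,0,0,0],[0,0,0,0],[0,0,0,8],[0,0,0,8],[0,0,0,8],[0,0,0,8]]])

```text
clock: 1.4
eef_pos: [0.1163, 0.4862, 0.2483]
tool_rot: [0.929, 0.369, -0.0, 0.0]
ft_force: [0.2, 0.8, -0.6]
grip_width: 0.0
```

Request:
apply_moves(moves=[[[0,0,0,8.5],[0,0,0,8.5],[0,0,0,8.5],[0,0,0,8.5],[0,0,0,8.5],[0,0,0,0],[18,43,0,0],[18,43,0,0],[18,43,0,0],[18,43,0,0]]])

```text
clock: 2.4
eef_pos: [0.1911, 0.3155, 0.2464]
tool_rot: [1.0, 0.015, 0.0, -0.001]
ft_force: [2.0, -0.3, 0.5]
grip_width: 0.0003
```

Request:
apply_moves(moves=[[[18,43,0,0],[18,43,0,0],[18,43,0,0],[18,43,0,0],[18,43,0,0],[18,43,0,0],[18,43,0,0],[18,43,0,0],[18,43,0,0],[18,43,0,0]]])

```text
clock: 3.4
eef_pos: [0.3963, -0.1235, 0.2499]
tool_rot: [0.999, 0.034, 0.008, -0.002]
ft_force: [1.0, 0.7, 0.8]
grip_width: 0.0001
```

Request:
apply_moves(moves=[[[8,40,10,3.9],[11,40,15,0],[11,40,15,0],[11,40,15,0],[11,37,15,0],[0,0,10,0],[0,0,10,0],[0,0,10,0],[0,0,10,0],[0,0,0,0]]])

```text
clock: 4.4
eef_pos: [0.4574, -0.3324, 0.1351]
tool_rot: [1.0, 0.009, 0.011, -0.002]
ft_force: [-1.0, 0.9, -0.6]
grip_width: 0.0004
```

```bash
cat > lids.py <<'E'
from h import *
np.set_printoptions(precision=4,suppress=True)
def lids(z=.056):
    for n,th,b in(("top",190,(380,200,540,330)),("scene",165,(130,230,285,325))):
        c,im=snap(n); g=cv2.cvtColor(im,cv2.COLOR_BGR2GRAY)
        k,l,s,ce=cv2.connectedComponentsWithStats((g>th).astype(np.uint8))
        for i in range(1,k):
            x,y=ce[i]
            if b[0]<x<b[2] and b[1]<y<b[3] and s[i,4]>90: print(n,s[i],ce[i],onz(c,*ce[i],z)[:2])
if __name__=="__main__":
    lids(); s=telemetry.get_obs(); q=s["tool_rot"]; print(s["clock"],s["eef_pos"],"theta",2*np.degrees(np.arctan2(q[1],q[0])),q)
E
python3 lids.py
python3 -c "
from h import *
snap('top','a1',(430,190,550,310),4)"
```

```text
top [488 221  18  20 267] [496.397  230.6255] [ 0.5493 -0.3322]
top [444 246  25  25 475] [455.9516 258.2526] [ 0.4935 -0.2462]
top [379 308  24  26 298] [387.9698 317.9497] [ 0.3746 -0.1036]
scene [133 235  41  14 138] [152.6159 240.9565] [ 0.3778 -0.3583]
scene [168 252  15  11 120] [175.05   257.1417] [ 0.453  -0.3201]
scene [197 264  22  18 306] [207.4641 272.4444] [ 0.5314 -0.261 ]
scene [172 281  17  14 190] [179.9684 287.5526] [ 0.5498 -0.333 ]
4.5 [ 0.4583 -0.3331  0.1367] theta 0.9908005863098596 [ 0.9999  0.0086  0.0117 -0.0012]
```

View pics/a1.png

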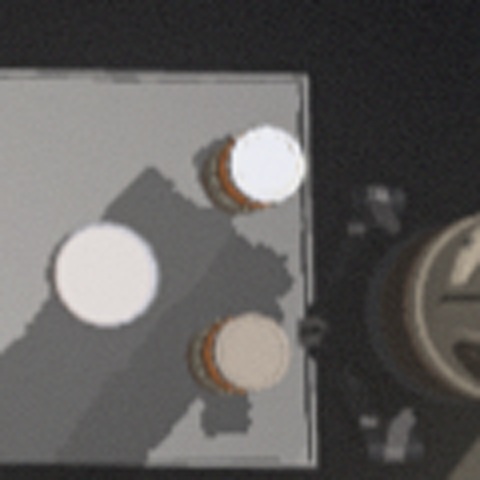

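Request:
apply_moves(moves=[[[-4,-6,5,1],[0,-6,10,0],[0,0,10,0],[0,0,10,0],[0,0,10,0],[0,0,5,0],[0,0,3,0],[0,0,0,0],[0,0,0,0],[0,0,0,0]]])

```text
clock: 5.55
eef_pos: [0.4565, -0.3203, 0.0808]
tool_rot: [1.0, -0.0, 0.013, -0.0]
ft_force: [-0.3, -0.3, -0.1]
grip_width: -0.0002
```

```bash
python3 lids.py|tail -1
```

```text
5.65 [ 0.4566 -0.3204  0.081 ] theta -0.03576845257554562 [ 0.9999 -0.0003  0.0134 -0.    ]
```

Request:
apply_moves(moves=[[[-3,0,2,0],[0,0,3,0],[0,0,2,0],[0,0,2,0],[0,0,2,0],[0,0,1,0],[0,0,1,0],[0,0,0,0],[0,0,0,0],[0,0,0,0]]])

```text
clock: 6.65
eef_pos: [0.4543, -0.321, 0.0711]
tool_rot: [1.0, -0.0, 0.015, 0.001]
ft_force: [-0.6, -0.1, -0.2]
grip_width: 0.0002
```

Request:
apply_moves(moves=[[[0,0,1,0],[0,0,1,0],[0,0,1,0],[0,0,1,0],[0,0,1,0],[0,0,1,0],[0,0,1,0],[0,0,1,0],[0,0,1,0],[0,0,1,0]]])

```text
clock: 7.65
eef_pos: [0.4544, -0.3211, 0.0687]
tool_rot: [1.0, -0.001, 0.016, 0.002]
ft_force: [-3.0, 2.5, 8.6]
grip_width: -0.0003
```

Request:
apply_moves(moves=[[[0,0,2,0],[0,0,2,0],[0,0,2,0],[0,0,2,0],[0,0,2,0],[0,0,2,0],[0,0,2,0],[0,0,2,0],[0,0,2,0],[0,0,2,0]]])

```text
clock: 8.65
eef_pos: [0.4545, -0.3212, 0.0686]
tool_rot: [1.0, -0.001, 0.02, 0.005]
ft_force: [-3.5, 3.3, 14.3]
grip_width: 0.0004
```

Request:
apply_moves(moves=[[[0,0,-15,0],[0,0,-15,0],[20,3,0,0],[20,3,0,0],[20,3,0,0],[20,3,0,0],[15,0,0,0],[0,0,0,0],[0,0,0,0],[0,0,0,0]]])

```text
clock: 9.65
eef_pos: [0.549, -0.3327, 0.1012]
tool_rot: [1.0, -0.001, 0.018, 0.004]
ft_force: [-0.7, -0.3, 0.3]
grip_width: 0.0001
```

```bash
python3 lids.py
```

```text
top [444 246  25  25 473] [455.9281 258.2156] [ 0.4936 -0.2462]
top [483 269  19  19 279] [492.1111 277.6882] [ 0.4527 -0.3184]
scene [197 264  22  18 303] [207.3828 272.4158] [ 0.5313 -0.2612]
scene [173 282  15  12 122] [179.9754 287.1311] [ 0.5486 -0.3327]
9.75 [ 0.5488 -0.3327  0.1014] theta -0.17573957911042778 [ 0.9998 -0.0015  0.0179  0.0041]
```

Request:
apply_moves(moves=[[[0,0,8,0],[0,0,8,0],[0,0,5,0],[0,0,3,0],[0,0,2,0],[0,0,2,0],[0,0,2,0],[0,0,2,0],[0,0,2,0],[0,0,2,0]]])

```text
clock: 10.75
eef_pos: [0.5481, -0.3332, 0.0689]
tool_rot: [1.0, -0.002, 0.018, 0.005]
ft_force: [-2.6, 1.3, 6.3]
grip_width: 0.0
```

Request:
apply_moves(moves=[[[0,0,2,0],[0,0,2,0],[0,0,2,0],[0,0,2,0],[0,0,2,0],[0,0,2,0],[0,0,2,0],[0,0,2,0],[0,0,2,0],[0,0,2,0]]])

```text
clock: 11.75
eef_pos: [0.5481, -0.3332, 0.0688]
tool_rot: [1.0, -0.002, 0.022, 0.007]
ft_force: [-3.7, 3.2, 10.4]
grip_width: 0.0002
```

Request:
apply_moves(moves=[[[0,0,3,0],[0,0,3,0],[0,0,3,0],[0,0,0,0],[0,0,-15,0],[0,0,-15,0],[0,0,-10,0],[0,0,0,0],[0,0,0,0],[0,0,0,0]]])

```text
clock: 12.75
eef_pos: [0.5465, -0.3326, 0.1104]
tool_rot: [1.0, -0.002, 0.024, 0.009]
ft_force: [-0.4, 0.2, 0.7]
grip_width: -0.0001
```

Request:
apply_moves(hand=1, moves=[[[1,0,0,0],[0,0,0,0],[0,0,0,0],[0,0,0,0],[0,0,0,0],[0,0,0,0],[0,0,0,0],[0,0,0,0],[0,0,0,0],[0,0,0,0]]])

```text
clock: 13.75
eef_pos: [0.5465, -0.3319, 0.1076]
tool_rot: [1.0, -0.002, 0.022, 0.007]
ft_force: [0.3, 0.0, -0.1]
grip_width: 0.0852
```

Run:
```python
from lids import *
lids(.0515)
q=telemetry.get_obs(); print(q["eef_pos"],q["tool_rot"],q["grip_width"],q["joint_pos"])
c,im=snap("top");c2,i2=snap("scene")
cv2.imwrite("pics/g1.png",np.hstack([cv2.resize(im[200:300,430:550],None,fx=3.3,fy=3.3,interpolation=2),cv2.resize(i2[230:330,120:240],None,fx=3.3,fy=3.3,interpolation=2)]))
```

```text
top [444 246  25  25 473] [455.9493 258.2199] [ 0.494  -0.2473]
top [483 269  19  19 280] [492.1393 277.6714] [ 0.4529 -0.3198]
scene [197 264  22  18 305] [207.4426 272.423 ] [ 0.5276 -0.2605]
[ 0.5465 -0.3319  0.1076] [ 0.9997 -0.0023  0.0222  0.0074] 0.08570087066092821 [-0.5504  0.5674  0.1213  1.0791  0.0104  1.0251]
```

View pics/g1.png

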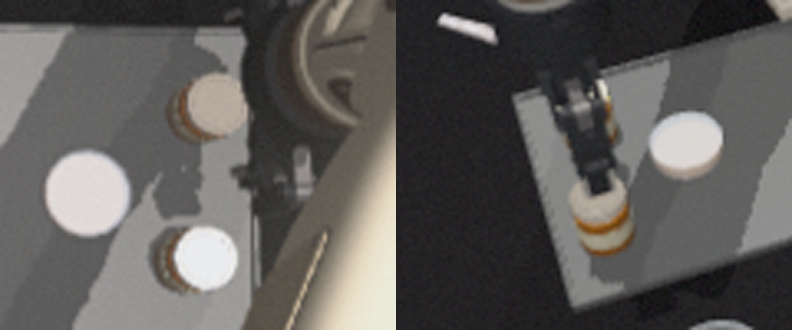

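Request:
apply_moves(moves=[[[0,0,12,0],[0,0,12,0],[0,0,12,0],[0,0,12,0],[0,0,12,0],[0,0,10,0],[0,0,6,0],[0,0,0,0],[0,0,0,0],[0,0,0,0]]])

```text
clock: 14.95
eef_pos: [0.5488, -0.3323, 0.0223]
tool_rot: [1.0, -0.002, 0.02, 0.006]
ft_force: [-0.2, 0.4, 0.6]
grip_width: 0.0856
```

Request:
apply_moves(hand=-1, moves=[[[0,0,0,0],[0,0,0,0],[0,0,0,0],[0,0,0,0],[0,0,0,0],[0,0,0,0],[0,0,0,0],[0,0,0,0],[0,0,0,0],[0,0,0,0]]])

```text
clock: 15.95
eef_pos: [0.5502, -0.3331, 0.025]
tool_rot: [1.0, -0.002, 0.022, 0.008]
ft_force: [0.1, -0.4, -0.2]
grip_width: 0.0388
```

Request:
apply_moves(moves=[[[0,0,-15,0],[0,0,-20,0],[0,0,-25,0],[0,0,-25,0],[0,0,-25,0],[2,-10,-20,0],[2,-20,-10,0],[2,-30,0,0],[2,-35,0,0],[2,-35,0,0]]])

```text
clock: 16.95
eef_pos: [0.5541, -0.2022, 0.1775]
tool_rot: [1.0, -0.007, 0.025, 0.009]
ft_force: [0.4, -0.4, -0.8]
grip_width: 0.0384
```

Request:
apply_moves(moves=[[[2,-40,0,0],[2,-40,0,0],[2,-40,0,0],[2,-40,0,0],[2,-40,0,0],[2,-40,0,0],[2,-40,0,0],[2,-40,0,0],[2,-40,0,0],[2,-40,0,0]]])

```text
clock: 17.95
eef_pos: [0.5795, 0.2124, 0.184]
tool_rot: [0.999, -0.009, 0.031, 0.009]
ft_force: [0.4, -0.0, -0.9]
grip_width: 0.0386
```

Request:
apply_moves(moves=[[[-1,-25,0,0],[-1,-25,0,0],[-1,-20,0,0],[0,-8,0,-6],[0,0,0,-6],[0,0,20,0],[0,0,20,0],[0,0,15,0],[0,0,10,0],[0,0,0,0]]])

```text
clock: 18.95
eef_pos: [0.5803, 0.3025, 0.126]
tool_rot: [0.994, 0.106, 0.034, 0.009]
ft_force: [-0.7, -0.6, -1.7]
grip_width: 0.039
```

Run:
```python
from lids import *
c,im=snap("top");c2,i2=snap("scene")
q=telemetry.get_obs(); print(q["eef_pos"],q["tool_rot"],q["grip_width"],q["ft_force"],2*np.degrees(np.arctan2(q["tool_rot"][1],q["tool_rot"][0])))
cv2.imwrite("pics/b1.png",np.hstack([cv2.resize(im[170:280,130:280],None,fx=2.6,fy=2.6,interpolation=2),cv2.resize(i2[160:270,345:490],None,fx=2.6,fy=2.6,interpolation=2)]))
```

```text
[0.5813 0.303  0.1278] [0.9937 0.1063 0.0354 0.0082] 0.03908806308761353 [ 0.5009 -0.0794 -0.801 ] 12.211607063165577
```

View pics/b1.png

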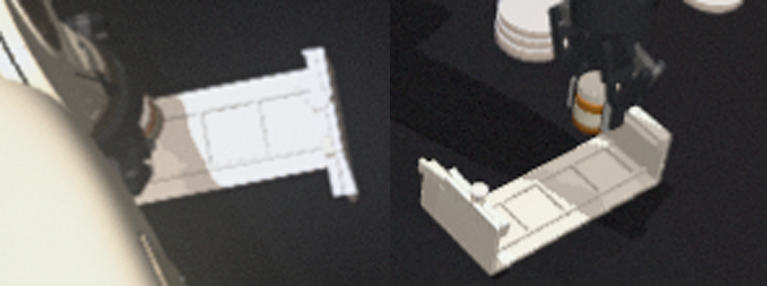

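Request:
apply_moves(moves=[[[-8,3,0,1.2],[-7,3,0,0],[0,0,15,0],[0,0,15,0],[0,0,15,0],[0,0,10,0],[0,0,10,0],[0,0,10,0],[0,0,0,0],[0,0,0,0]]])

```text
clock: 20.05
eef_pos: [0.5741, 0.293, 0.0578]
tool_rot: [0.995, 0.094, 0.041, 0.005]
ft_force: [-0.0, 0.7, -1.4]
grip_width: 0.0389
```

```bash
cat > st.py <<'E'
from h import *
np.set_printoptions(precision=4,suppress=True)
def st():
    s=telemetry.get_obs(); q=s["tool_rot"]; x,y,z,w=q
    print("t",s["clock"],"p",s["eef_pos"],"F",s["ft_force"],"w",round(s["grip_width"],4),"th",round(2*np.degrees(np.arctan2(y,x)),2),"lean",np.round([2*(x*z+w*y),2*(y*z-w*x)],4)); return s
if __name__=="__main__": st()
E
python3 st.py
```

```text
t 20.05 p [0.5741 0.293  0.0578] F [-0.0357  0.7379 -1.3581] w 0.0389 th 10.82 lean [ 0.0828 -0.0031]
```

Request:
apply_moves(moves=[[[-3,0,4,0],[0,0,4,0],[0,0,4,0],[0,0,4,0],[0,0,3,0],[0,0,2,0],[0,0,2,0],[0,0,1,0],[0,0,0,0],[0,0,0,0]]])

```text
clock: 21.05
eef_pos: [0.5743, 0.293, 0.0331]
tool_rot: [0.995, 0.094, 0.043, 0.005]
ft_force: [0.8, 0.4, -0.7]
grip_width: 0.0385
```

```bash
python3 st.py
```

```text
t 21.05 p [0.5743 0.293  0.0331] F [ 0.7948  0.3793 -0.7237] w 0.0385 th 10.82 lean [ 0.0856 -0.0017]
```

Request:
apply_moves(moves=[[[-1,0,1,0],[0,0,1,0],[0,0,1,0],[0,0,1,0],[0,0,0,0],[0,0,0,0],[0,0,0,0],[0,0,0,0],[0,0,0,0],[0,0,0,0]]])

```text
clock: 22.05
eef_pos: [0.5743, 0.2932, 0.0295]
tool_rot: [0.995, 0.094, 0.043, 0.005]
ft_force: [-0.7, 0.3, -1.1]
grip_width: 0.0384
```

Run:
```python
from st import *
st(); c,im=snap("top");c2,i2=snap("scene")
cv2.imwrite("pics/b2.png",cv2.resize(i2[170:270,365:465],None,fx=5,fy=5,interpolation=2))
```

```text
t 22.05 p [0.5743 0.2932 0.0295] F [-0.6769  0.3474 -1.0827] w 0.0384 th 10.82 lean [ 0.0873 -0.0009]
```

View pics/b2.png

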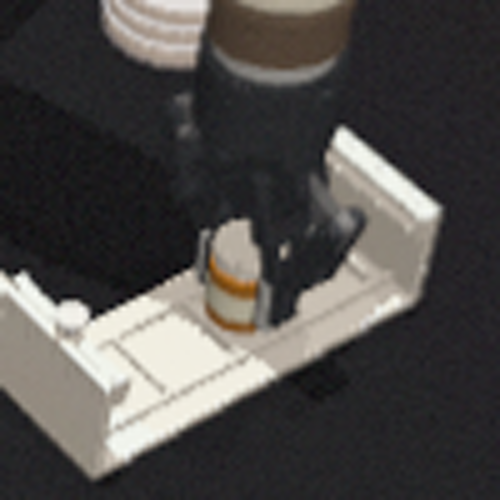

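Request:
apply_moves(moves=[[[0,0,1,0],[0,0,1,0],[0,0,1,0],[0,0,0,0],[0,0,0,0],[0,0,0,0],[0,0,0,0],[0,0,0,0],[0,0,0,0],[0,0,0,0]]])

```text
clock: 23.15
eef_pos: [0.5744, 0.2933, 0.029]
tool_rot: [0.995, 0.094, 0.044, 0.004]
ft_force: [-0.4, -1.6, 1.0]
grip_width: 0.0389
```

```bash
python3 st.py
```

```text
t 23.15 p [0.5744 0.2933 0.029 ] F [-0.3909 -1.5656  1.0383] w 0.0389 th 10.83 lean [ 0.0879 -0.0002]
```

Request:
apply_moves(hand=1, moves=[[[0,0,0,0],[0,0,0,0],[0,0,0,0],[0,0,0,0],[0,0,0,0],[0,0,0,0],[0,0,0,0],[0,0,0,0],[0,0,0,0],[0,0,0,0]]])

```text
clock: 24.15
eef_pos: [0.5749, 0.2935, 0.0289]
tool_rot: [0.995, 0.094, 0.044, 0.004]
ft_force: [0.2, -0.5, -0.8]
grip_width: 0.0854
```

Request:
apply_moves(moves=[[[0,0,-12,0],[0,0,-12,0],[0,0,-12,0],[0,0,-12,0],[0,0,-15,0],[0,0,-15,0],[0,0,-15,0],[0,0,-15,0],[0,0,0,0],[0,0,0,0]]])

```text
clock: 25.15
eef_pos: [0.5661, 0.2946, 0.1515]
tool_rot: [0.994, 0.094, 0.049, 0.002]
ft_force: [0.0, 0.3, -1.0]
grip_width: 0.0855
```

```bash
python3 st.py
```

```text
t 25.15 p [0.5661 0.2946 0.1515] F [ 0.0424  0.3468 -1.0175] w 0.0855 th 10.83 lean [0.0972 0.0047]
```

Request:
apply_moves(moves=[[[-12,0,0,1],[-12,0,0,1],[-12,0,0,1],[-12,0,0,1],[-12,0,0,1],[-12,0,0,1],[-12,0,0,1],[-12,0,0,1],[-12,0,0,1],[-12,0,0,1]]])

```text
clock: 26.15
eef_pos: [0.4408, 0.2785, 0.1327]
tool_rot: [0.999, 0.003, 0.044, 0.001]
ft_force: [0.3, 0.4, -0.2]
grip_width: 0.0857
```

```bash
python3 st.py; python3 -c "
from h import *; print(telemetry.get_obs()['joint_pos'])"
```

```text
t 26.15 p [0.4408 0.2785 0.1327] F [ 0.2923  0.3765 -0.2288] w 0.0857 th 0.31 lean [ 0.0887 -0.0009]
[ 0.59101799  0.31124912 -0.21910393  0.96711237 -0.05019613  2.15449724]
```

Request:
apply_moves(moves=[[[0,40,0,0],[0,40,0,0],[0,40,0,0],[0,40,0,0],[0,40,0,0],[0,40,0,0],[0,40,0,0],[0,40,0,0],[0,40,0,0],[0,40,0,0]]])

```text
clock: 27.15
eef_pos: [0.4393, -0.1307, 0.1278]
tool_rot: [0.999, 0.01, 0.041, 0.0]
ft_force: [0.4, -0.2, -0.4]
grip_width: 0.0856
```

```bash
python3 st.py
```

```text
t 27.15 p [ 0.4393 -0.1307  0.1278] F [ 0.3557 -0.2411 -0.3563] w 0.0856 th 1.15 lean [0.0818 0.0002]
```

Run:
```python
from lids import *
lids(.0515)
c,im=snap("top","v1",(130,170,450,330),2.4)
```

```text
top [444 246  26  18 320] [457.5719 254.1687] [ 0.5023 -0.251 ]
top [411 254  22  79 464] [423.4978 293.2004] [ 0.4234 -0.178 ]
top [482 270  47  90 754] [497.4098 319.4204] [ 0.3681 -0.3263]
top [385 310  19  30 283] [394.9611 327.5265] [ 0.3551 -0.1177]
scene [133 235  42  15 184] [155.375  241.6141] [ 0.3784 -0.3524]
scene [167 253  18  13 172] [175.2791 258.7442] [ 0.4542 -0.3207]
scene [196 264  23  18 325] [207.32   272.2677] [ 0.527  -0.2607]
```

View pics/v1.png

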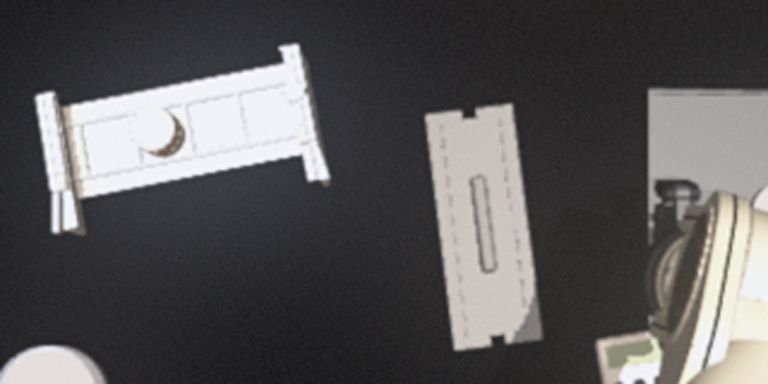

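Request:
apply_moves(moves=[[[1,30,0,1.1],[1,32,0,0],[1,32,0,0],[1,32,0,0],[1,32,0,0],[1,28,0,0],[0,0,0,0],[0,0,0,0],[0,0,10,0],[0,0,10,0]]])

```text
clock: 28.3
eef_pos: [0.4481, -0.3105, 0.1028]
tool_rot: [0.999, 0.005, 0.038, -0.005]
ft_force: [-0.4, 0.2, -0.3]
grip_width: 0.0855
```

```bash
python3 st.py
```

```text
t 28.3 p [ 0.4481 -0.3105  0.1028] F [-0.3601  0.2345 -0.3179] w 0.0855 th 0.63 lean [0.0756 0.0096]
```

Request:
apply_moves(moves=[[[0,10,5,0.6],[0,0,12,0],[0,0,12,0],[0,0,12,0],[0,0,12,0],[0,0,10,0],[0,0,6,0],[0,0,3,0],[0,0,0,0],[0,0,0,0]]])

```text
clock: 29.3
eef_pos: [0.4522, -0.3161, 0.0206]
tool_rot: [0.999, 0.002, 0.035, -0.007]
ft_force: [-0.3, 0.4, -0.2]
grip_width: 0.0852
```

Request:
apply_moves(hand=-1, moves=[[[0,0,0,0],[0,0,0,0],[0,0,0,0],[0,0,0,0],[0,0,0,0],[0,0,0,0],[0,0,0,0],[0,0,0,0],[0,0,0,0],[0,0,0,0]]])

```text
clock: 30.3
eef_pos: [0.4534, -0.3171, 0.023]
tool_rot: [0.999, 0.001, 0.037, -0.006]
ft_force: [-0.2, -0.1, -0.5]
grip_width: 0.039
```

```bash
python3 st.py
```

```text
t 30.3 p [ 0.4534 -0.3171  0.023 ] F [-0.1805 -0.0697 -0.5035] w 0.039 th 0.17 lean [0.073  0.0121]
```

Request:
apply_moves(moves=[[[0,0,-15,0],[0,0,-20,0],[0,0,-25,0],[0,0,-25,0],[0,0,-25,0],[0,-10,-20,0],[3,-20,-10,0],[6,-30,0,0],[8,-35,0,0],[8,-35,0,0]]])

```text
clock: 31.3
eef_pos: [0.4662, -0.1885, 0.1692]
tool_rot: [0.999, -0.003, 0.035, -0.007]
ft_force: [-0.1, -0.3, -0.4]
grip_width: 0.0393
```

Request:
apply_moves(moves=[[[9,-38,0,0],[9,-38,0,0],[9,-38,0,0],[9,-38,0,0],[9,-38,0,0],[9,-38,0,0],[9,-38,0,0],[9,-38,0,0],[9,-38,0,0],[9,-30,0,0]]])

```text
clock: 32.3
eef_pos: [0.5582, 0.1985, 0.1794]
tool_rot: [0.999, -0.004, 0.034, -0.007]
ft_force: [0.6, -0.8, -1.3]
grip_width: 0.0392
```

```bash
python3 st.py
```

```text
t 32.3 p [0.5582 0.1985 0.1794] F [ 0.619  -0.8088 -1.269 ] w 0.0392 th -0.44 lean [0.0675 0.0129]
```

Request:
apply_moves(moves=[[[5,-16,0,0],[5,-16,0,0],[4,-16,0,0],[0,0,0,-5.6],[0,0,0,-5.6],[0,0,20,0],[0,0,20,0],[0,0,20,0],[0,0,15,0],[0,0,0,0]]])

```text
clock: 33.3
eef_pos: [0.5761, 0.2566, 0.0991]
tool_rot: [0.994, 0.103, 0.032, -0.003]
ft_force: [-0.6, 0.3, -2.2]
grip_width: 0.0394
```

```bash
python3 st.py
```

```text
t 33.3 p [0.5761 0.2566 0.0991] F [-0.5849  0.2817 -2.1632] w 0.0394 th 11.82 lean [0.0624 0.0131]
```

Request:
apply_moves(moves=[[[0,5,0,1],[0,5,0,0],[0,0,8,0],[0,0,8,0],[0,0,8,0],[0,0,8,0],[0,0,8,0],[0,0,4,0],[0,0,0,0],[0,0,0,0]]])

```text
clock: 34.3
eef_pos: [0.5824, 0.2469, 0.0536]
tool_rot: [0.995, 0.093, 0.033, -0.004]
ft_force: [-0.0, 0.3, -0.8]
grip_width: 0.0393
```

```bash
python3 st.py
```

```text
t 34.3 p [0.5824 0.2469 0.0536] F [-0.0095  0.3365 -0.7829] w 0.0393 th 10.71 lean [0.0649 0.0142]
```

Request:
apply_moves(moves=[[[-2,-1,5,0],[0,0,5,0],[0,0,4,0],[0,0,4,0],[0,0,3,0],[0,0,2,0],[0,0,1,0],[0,0,0,0],[0,0,0,0],[0,0,0,0]]])

```text
clock: 35.3
eef_pos: [0.5827, 0.2485, 0.0309]
tool_rot: [0.995, 0.093, 0.035, -0.005]
ft_force: [-1.2, 0.8, 0.1]
grip_width: 0.0395
```

```bash
python3 st.py
```

```text
t 35.3 p [0.5827 0.2485 0.0309] F [-1.1845  0.7654  0.0583] w 0.0395 th 10.73 lean [0.068  0.0158]
```

Request:
apply_moves(moves=[[[0,0,1,0],[0,0,1,0],[0,0,1,0],[0,0,1,0],[0,0,0,0],[0,0,0,0],[0,0,0,0],[0,0,0,0],[0,0,0,0],[0,0,0,0]]])

```text
clock: 36.3
eef_pos: [0.5836, 0.2488, 0.0285]
tool_rot: [0.995, 0.093, 0.035, -0.005]
ft_force: [-0.9, -0.4, 1.8]
grip_width: 0.0391
```

```bash
python3 st.py
```

```text
t 36.3 p [0.5836 0.2488 0.0285] F [-0.8792 -0.4068  1.826 ] w 0.0391 th 10.72 lean [0.0696 0.0165]
```

Request:
apply_moves(hand=1, moves=[[[0,0,0,0],[0,0,0,0],[0,0,0,0],[0,0,0,0],[0,0,0,0],[0,0,0,0],[0,0,0,0],[0,0,0,0],[0,0,0,0],[0,0,0,0]]])

```text
clock: 37.3
eef_pos: [0.5838, 0.2489, 0.0277]
tool_rot: [0.995, 0.093, 0.035, -0.005]
ft_force: [0.0, 0.9, -0.2]
grip_width: 0.0856
```

Request:
apply_moves(moves=[[[0,0,-12,0],[0,0,-12,0],[0,0,-12,0],[0,0,-12,0],[0,0,-15,0],[0,0,-15,0],[0,0,-15,0],[0,0,-15,0],[0,0,-15,0],[0,0,0,0]]])

```text
clock: 38.3
eef_pos: [0.5763, 0.2475, 0.1667]
tool_rot: [0.995, 0.093, 0.04, -0.006]
ft_force: [0.2, -0.5, 0.1]
grip_width: 0.0854
```

Request:
apply_moves(moves=[[[-20,15,0,0],[-20,20,0,0],[-20,20,0,0],[-20,20,0,0],[-20,20,0,0],[-20,20,0,0],[-20,20,0,0],[0,20,0,0],[0,20,0,0],[0,0,0,0]]])

```text
clock: 39.3
eef_pos: [0.4657, 0.0438, 0.1539]
tool_rot: [0.995, 0.095, 0.042, -0.007]
ft_force: [0.3, -0.3, -0.1]
grip_width: 0.0853
```

Run:
```python
from st import *
st(); c,im=snap("top");c2,i2=snap("scene")
cv2.imwrite("pics/v2.png",np.hstack([cv2.resize(im[180:280,140:280],None,fx=2.8,fy=2.8,interpolation=2),cv2.resize(i2[170:270,350:490],None,fx=2.8,fy=2.8,interpolation=2)]))
```

```text
t 39.3 p [0.4657 0.0438 0.1539] F [ 0.2815 -0.2979 -0.0923] w 0.0853 th 10.88 lean [0.0823 0.0223]
```

View pics/v2.png

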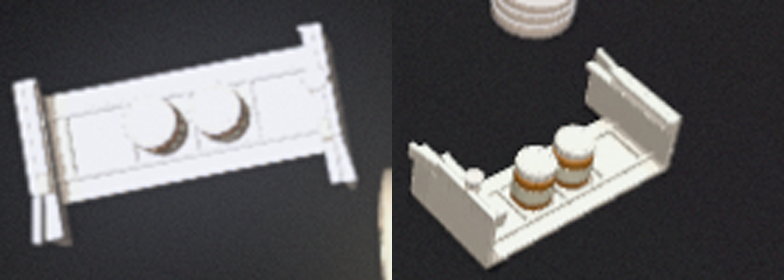

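Request:
apply_moves(moves=[[[0,0,-8,0],[0,0,-8,0],[0,0,-8,0],[0,0,-8,0],[0,0,-8,0],[0,0,-8,0],[0,0,-8,0],[0,0,-8,0],[0,0,-8,0],[0,0,-8,0]]])

```text
clock: 40.4
eef_pos: [0.4586, 0.0466, 0.2409]
tool_rot: [0.994, 0.098, 0.042, -0.008]
ft_force: [0.2, 0.0, -0.1]
grip_width: 0.0854
```

```bash
python3 st.py
```

```text
t 40.4 p [0.4586 0.0466 0.2409] F [ 0.2474  0.0136 -0.0842] w 0.0854 th 11.29 lean [0.0827 0.0249]
```

Request:
apply_moves(moves=[[[0,0,40,0],[0,0,40,0],[0,0,0,0],[0,0,0,0],[0,0,0,0],[0,0,0,0],[0,0,0,0],[0,0,0,0],[0,0,0,0],[0,0,0,0]]])

```text
clock: 41.4
eef_pos: [0.4722, 0.0489, 0.1716]
tool_rot: [0.994, 0.098, 0.052, -0.008]
ft_force: [0.8, -0.2, 0.2]
grip_width: 0.0857
```

```bash
python3 st.py
```

```text
t 41.4 p [0.4722 0.0489 0.1716] F [ 0.7595 -0.2275  0.189 ] w 0.0857 th 11.26 lean [0.1014 0.0265]
```

Request:
apply_moves(moves=[[[0,0,-40,0],[0,0,-40,0],[0,0,0,0],[0,0,0,0],[0,0,0,0],[0,0,0,0],[0,0,0,0],[0,0,0,0],[0,0,0,0],[0,0,0,0]]])

```text
clock: 42.4
eef_pos: [0.4606, 0.0464, 0.2481]
tool_rot: [0.994, 0.098, 0.046, -0.008]
ft_force: [0.0, 0.1, 0.1]
grip_width: 0.0854
```

```bash
python3 st.py
```

```text
t 42.4 p [0.4606 0.0464 0.2481] F [0.0034 0.091  0.1043] w 0.0854 th 11.26 lean [0.09   0.0254]
```

Request:
apply_moves(moves=[[[-40,0,0,0],[-40,0,0,0],[0,0,0,0],[0,0,0,0],[0,0,0,0],[0,0,0,0],[0,0,0,0],[0,0,0,0],[0,0,0,0],[0,0,0,0]]])

```text
clock: 43.4
eef_pos: [0.3841, 0.0312, 0.2394]
tool_rot: [0.994, 0.098, 0.046, -0.008]
ft_force: [-0.6, 0.6, -0.1]
grip_width: 0.0854
```

```bash
python3 st.py
```

```text
t 43.4 p [0.3841 0.0312 0.2394] F [-0.6142  0.567  -0.0528] w 0.0854 th 11.31 lean [0.0899 0.0256]
```

Request:
apply_moves(moves=[[[0,0,-45,0],[0,0,0,0],[0,0,15,0],[0,0,15,0],[0,0,15,0],[0,0,-45,0],[0,0,0,0],[0,0,15,0],[0,0,15,0],[0,0,15,0]]])

```text
clock: 44.4
eef_pos: [0.3796, 0.0309, 0.2348]
tool_rot: [0.994, 0.098, 0.042, -0.008]
ft_force: [0.9, 0.0, 0.0]
grip_width: 0.0851
```

```bash
python3 st.py
```

```text
t 44.4 p [0.3796 0.0309 0.2348] F [0.8543 0.0115 0.0469] w 0.0851 th 11.31 lean [0.0822 0.0251]
```

Request:
apply_moves(moves=[[[0,0,-45,0],[0,0,-45,0],[0,0,0,0],[0,0,11,0],[0,0,11,0],[0,0,11,0],[0,0,11,0],[0,0,11,0],[0,0,11,0],[0,0,11,0]]])

```text
clock: 45.4
eef_pos: [0.3694, 0.0302, 0.231]
tool_rot: [0.995, 0.098, 0.031, -0.009]
ft_force: [-0.1, -0.0, 0.5]
grip_width: 0.0853
```

```bash
python3 st.py
```

```text
t 45.4 p [0.3694 0.0302 0.231 ] F [-0.1123 -0.0283  0.4658] w 0.0853 th 11.31 lean [0.0591 0.0236]
```

Request:
apply_moves(moves=[[[0,0,-45,0],[0,0,-45,0],[0,0,0,0],[0,0,11,0],[0,0,11,0],[0,0,11,0],[0,0,11,0],[0,0,11,0],[0,0,11,0],[0,0,11,0]]])

```text
clock: 46.4
eef_pos: [0.3523, 0.0292, 0.2142]
tool_rot: [0.995, 0.099, 0.009, -0.01]
ft_force: [0.3, -0.5, 0.4]
grip_width: 0.0851
```

Request:
apply_moves(moves=[[[0,0,-45,0],[0,0,-45,0],[0,0,0,0],[0,0,11,0],[0,0,11,0],[0,0,11,0],[0,0,11,0],[0,0,11,0],[0,0,11,0],[0,0,11,0]]])

```text
clock: 47.4
eef_pos: [0.3294, 0.0279, 0.1909]
tool_rot: [0.995, 0.099, -0.018, -0.01]
ft_force: [-0.6, 0.8, -0.2]
grip_width: 0.0853
```

```bash
python3 st.py
```

```text
t 47.4 p [0.3294 0.0279 0.1909] F [-0.5876  0.7568 -0.2315] w 0.0853 th 11.32 lean [-0.0388  0.0172]
```

Request:
apply_moves(moves=[[[0,0,0,-8.5],[0,0,0,-8.5],[0,0,0,-8.5],[0,0,0,-8.5],[0,0,0,-8.5],[0,0,0,-8.5],[0,0,0,-8.5],[0,0,0,-8.5],[0,0,0,-8.5],[0,0,0,-6]]])

```text
clock: 48.4
eef_pos: [0.305, 0.0267, 0.1577]
tool_rot: [0.674, 0.738, -0.025, -0.037]
ft_force: [-0.6, -0.9, -0.1]
grip_width: 0.0853
```

```bash
cat > cov.py <<'E'
from st import *
s=st(); c,im=snap("top"); g=cv2.cvtColor(im,cv2.COLOR_BGR2GRAY)
n,l,S,ce=cv2.connectedComponentsWithStats((g>70).astype(np.uint8))
for i in range(1,n):
    if S[i,4]>1000 and 290<ce[i][0]<375: print(S[i],ce[i]); cn,_=cv2.findContours((l==i).astype(np.uint8),0,1); r=cv2.minAreaRect(cn[0]); P=np.array([onz(c,*p,.005)[:2] for p in cv2.boxPoints(r)]); print(P.round(4).tolist(),P.mean(0))
cv2.imwrite("pics/cov.png",cv2.resize(im[190:340,270:410],None,fx=4,fy=4,interpolation=2))
E
python3 cov.py
```

```text
t 48.4 p [0.305  0.0267 0.1577] F [-0.5514 -0.9484 -0.0792] w 0.0853 th 95.21 lean [-0.0878  0.0138]
[    0     0   640    96 25555] [358.0077  29.8337]
[[1.1025, 0.7519], [1.0823, -0.7038], [0.8565, -0.6834], [0.8765, 0.738]] [0.9794 0.0257]
[  285   213   108   267 18046] [333.2763 372.1248]
[[0.5958, 0.1196], [0.6024, -0.0997], [0.0479, -0.1087], [0.0423, 0.0991]] [0.3221 0.0026]
```

View pics/cov.png

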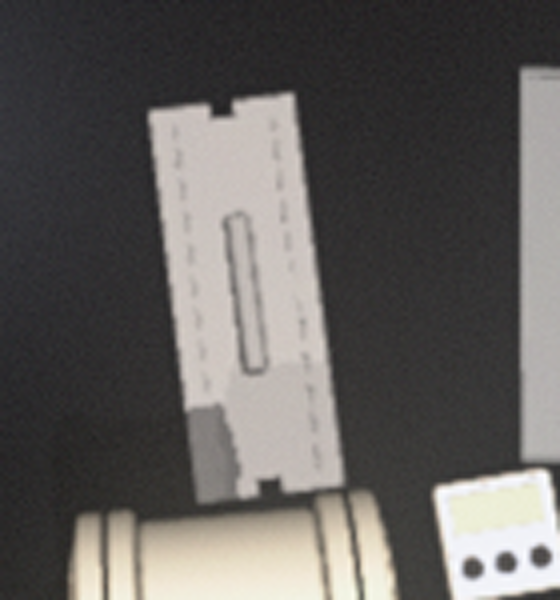

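Request:
apply_moves(moves=[[[-6,30,0,0],[-6,30,0,0],[-6,30,0,0],[-6,30,0,0],[-6,30,0,0],[-6,30,0,0],[0,0,0,0],[0,0,0,0],[0,0,0,0],[0,0,0,0]]])

```text
clock: 49.45
eef_pos: [0.4738, 0.0063, 0.1149]
tool_rot: [0.678, 0.732, -0.037, -0.05]
ft_force: [0.2, -0.9, 0.3]
grip_width: 0.0851
```

```bash
python3 st.py
```

```text
t 49.45 p [0.4738 0.0063 0.1149] F [ 0.1734 -0.8939  0.2734] w 0.0851 th 94.41 lean [-0.1229  0.0132]
```

Request:
apply_moves(moves=[[[0,0,-11,0],[0,0,-11,0],[0,0,-11,0],[0,0,-11,0],[0,0,-11,0],[0,0,-11,0],[0,0,-11,0],[0,0,-11,0],[0,0,-11,0],[0,0,-11,0]]])

```text
clock: 50.45
eef_pos: [0.4878, 0.0052, 0.2406]
tool_rot: [0.678, 0.733, -0.032, -0.045]
ft_force: [-0.0, 0.4, -1.2]
grip_width: 0.0855
```

```bash
python3 st.py
```

```text
t 50.45 p [0.4878 0.0052 0.2406] F [-0.0351  0.4352 -1.1743] w 0.0855 th 94.4 lean [-0.1094  0.0131]
```

Request:
apply_moves(moves=[[[0,0,40,0],[0,0,40,0],[0,0,0,0],[0,0,-10,0],[0,0,-10,0],[0,0,-10,0],[0,0,-10,0],[0,0,-10,0],[0,0,-10,0],[0,0,-10,0]]])

```text
clock: 51.45
eef_pos: [0.4952, 0.0053, 0.2533]
tool_rot: [0.679, 0.733, -0.022, -0.033]
ft_force: [0.3, 0.7, 0.1]
grip_width: 0.0854
```

```bash
python3 st.py
```

```text
t 51.45 p [0.4952 0.0053 0.2533] F [0.2697 0.7154 0.075 ] w 0.0854 th 94.39 lean [-0.0776  0.0133]
```

Request:
apply_moves(moves=[[[0,0,40,0],[0,0,40,0],[0,0,0,0],[0,0,-10,0],[0,0,-10,0],[0,0,-10,0],[0,0,-10,0],[0,0,-10,0],[0,0,-10,0],[0,0,-10,0]]])

```text
clock: 52.45
eef_pos: [0.5012, 0.0052, 0.261]
tool_rot: [0.679, 0.733, -0.014, -0.025]
ft_force: [0.3, 0.1, -0.5]
grip_width: 0.0853
```

Request:
apply_moves(moves=[[[0,0,40,0],[0,0,40,0],[0,0,0,0],[0,0,0,0],[0,0,0,0],[0,0,0,0],[0,0,0,0],[0,0,0,0],[0,0,0,0],[0,0,0,0]]])

```text
clock: 53.45
eef_pos: [0.5047, 0.0062, 0.1929]
tool_rot: [0.679, 0.734, -0.007, -0.017]
ft_force: [-0.0, -0.3, -0.5]
grip_width: 0.0852
```

```bash
python3 st.py
```

```text
t 53.45 p [0.5047 0.0062 0.1929] F [-0.0265 -0.3269 -0.5248] w 0.0852 th 94.39 lean [-0.0353  0.0134]
```

Request:
apply_moves(moves=[[[0,-4,0,-1.6],[0,-5,0,0],[0,0,25,0],[0,0,25,0],[0,0,25,0],[0,0,15,0],[0,0,10,0],[0,0,0,0],[0,0,0,0],[0,0,0,0]]])

```text
clock: 54.45
eef_pos: [0.4902, 0.0065, 0.0922]
tool_rot: [0.668, 0.744, -0.006, -0.016]
ft_force: [0.3, -0.3, -0.2]
grip_width: 0.0855
```

```bash
python3 st.py
```

```text
t 54.45 p [0.4902 0.0065 0.0922] F [ 0.3041 -0.2534 -0.2303] w 0.0855 th 96.19 lean [-0.0323  0.0134]
```

Request:
apply_moves(moves=[[[0,3,10,0],[0,0,12,0],[0,0,10,0],[0,0,8,0],[0,0,6,0],[0,0,5,0],[0,0,3,0],[0,0,0,0],[0,0,0,0],[0,0,0,0]]])

```text
clock: 55.45
eef_pos: [0.4931, 0.0076, 0.0348]
tool_rot: [0.668, 0.744, -0.005, -0.015]
ft_force: [1.1, -0.1, 0.4]
grip_width: 0.0854
```

```bash
python3 st.py
```

```text
t 55.45 p [0.4931 0.0076 0.0348] F [ 1.1314 -0.117   0.3658] w 0.0854 th 96.18 lean [-0.0292  0.0134]
```

Request:
apply_moves(moves=[[[0,-2,3,0],[0,0,2,0],[0,0,2,0],[0,0,0,0],[0,0,0,0],[0,0,0,0],[0,0,0,0],[0,0,0,0],[0,0,0,0],[0,0,0,0]]])

```text
clock: 56.45
eef_pos: [0.4917, 0.0074, 0.0283]
tool_rot: [0.668, 0.744, -0.004, -0.014]
ft_force: [-0.7, -0.5, 0.0]
grip_width: 0.085
```

Request:
apply_moves(hand=-1, moves=[[[0,0,0,0],[0,0,0,0],[0,0,0,0],[0,0,0,0],[0,0,0,0],[0,0,0,0],[0,0,0,0],[0,0,0,0],[0,0,0,0],[0,0,0,0]]])

```text
clock: 57.45
eef_pos: [0.4918, 0.0074, 0.0288]
tool_rot: [0.668, 0.744, -0.004, -0.014]
ft_force: [-0.6, -0.6, 1.3]
grip_width: 0.0105
```

```bash
python3 st.py
```

```text
t 57.45 p [0.4918 0.0074 0.0288] F [-0.5532 -0.5953  1.3308] w 0.0105 th 96.2 lean [-0.0262  0.0131]
```

Request:
apply_moves(moves=[[[0,0,-6,0],[0,0,-10,0],[0,0,-15,0],[0,0,-18,0],[0,0,-18,0],[0,0,-18,0],[0,0,-18,0],[0,0,-15,0],[0,0,-10,0],[0,0,0,0]]])

```text
clock: 58.45
eef_pos: [0.4939, 0.0057, 0.1651]
tool_rot: [0.668, 0.744, -0.004, -0.015]
ft_force: [0.8, -0.7, -1.5]
grip_width: 0.0108
```

```bash
python3 st.py
```

```text
t 58.45 p [0.4939 0.0057 0.1651] F [ 0.8226 -0.7204 -1.4504] w 0.0108 th 96.17 lean [-0.0287  0.0141]
```

Request:
apply_moves(moves=[[[0,0,0,5],[0,0,0,8],[0,0,0,8],[0,0,0,8],[0,0,0,8],[0,0,0,8],[0,0,0,8],[0,0,0,8],[0,0,0,8],[0,0,0,8]]])

```text
clock: 59.45
eef_pos: [0.4882, 0.0058, 0.158]
tool_rot: [0.99, 0.139, -0.02, -0.01]
ft_force: [-0.5, -0.9, -1.5]
grip_width: 0.011
```

```bash
python3 st.py
```

```text
t 59.45 p [0.4882 0.0058 0.158 ] F [-0.5138 -0.8657 -1.5102] w 0.011 th 16.01 lean [-0.0429  0.0144]
```

Request:
apply_moves(moves=[[[0,0,0,5.2],[3,-15,0,0],[6,-30,0,0],[6,-33,0,0],[6,-33,0,0],[6,-33,0,0],[6,-33,0,0],[6,-33,0,0],[5,-20,0,0],[0,0,0,0]]])

```text
clock: 60.45
eef_pos: [0.4852, 0.2465, 0.1517]
tool_rot: [0.996, 0.088, -0.029, -0.008]
ft_force: [-0.1, 0.0, -1.5]
grip_width: 0.0106
```

```bash
python3 st.py
```

```text
t 60.45 p [0.4852 0.2465 0.1517] F [-0.1121  0.0452 -1.5081] w 0.0106 th 10.14 lean [-0.0584  0.0107]
```

Request:
apply_moves(moves=[[[0,-4,0,-0.6],[0,0,5,0],[0,0,8,0],[0,0,8,0],[0,0,6,0],[0,0,4,0],[0,0,0,0],[0,0,0,0],[0,0,0,0],[0,0,0,0]]])

```text
clock: 61.45
eef_pos: [0.4809, 0.2459, 0.1157]
tool_rot: [0.995, 0.091, -0.031, -0.006]
ft_force: [0.2, -0.0, -0.4]
grip_width: 0.0107
```

Run:
```python
from st import *
st(); c,im=snap("top");c2,i2=snap("scene")
cv2.imwrite("pics/m1.png",np.hstack([cv2.resize(im[180:310,130:280],None,fx=2.66,fy=2.66,interpolation=2),cv2.resize(i2[150:280,345:495],None,fx=2.66,fy=2.66,interpolation=2)]))
```

```text
t 61.45 p [0.4809 0.2459 0.1157] F [ 0.1646 -0.0281 -0.3947] w 0.0107 th 10.49 lean [-0.0635  0.0068]
```

View pics/m1.png

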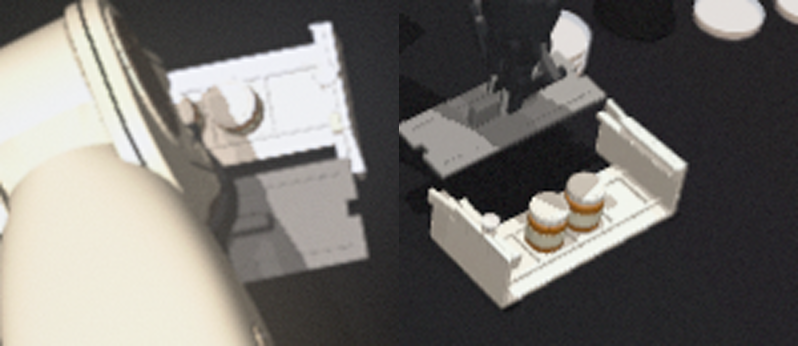

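The scene view shows the cover level above the mouth, with leading corners at about (423,186) and (362,217). The top view shows its -y notch at about (263,258). I'll now measure its lateral offset from the carrier.

Run:
```python
from h import *
c=cams.camera("top");c2=cams.camera("scene")
hp=lambda u,v,u0,x0,y0:(x0+(u-u0+.5)/2.66-.5,y0+(v+.5)/2.66-.5)
def rel(P,q):
    cs,sn=np.cos(q[2]),np.sin(q[2]); d=P[:2]-q[:2]; return np.round(1e3*np.array([cs*d[0]+sn*d[1],-sn*d[0]+cs*d[1]]),1)
qt=(.5791,.2678,.187); qs=(.5811,.2711,.1899)
for n,u,v,z in(("notch",349,207,.094),("lead-y",350,160,.0915),("trail-y",367,255,.097)):
    P=onz(c,*hp(u,v,0,130,180),z); print("top",n,P[:2],"rel",rel(P,qt))
for n,u,v,z in(("lead+y",607,97,.087),("lead-y",445,178,.0915),("trail+y",577,74,.092)):
    P=onz(c2,*hp(u,v,399,345,150),z); print("scene",n,P[:2],"rel",rel(P,qs))
```

```text
top notch [0.49715324 0.14869804] rel [-102.7 -101.8]
top lead-y [0.5326748  0.14814668] rel [ -67.9 -108.9]
top trail-y [0.46107898 0.13515763] rel [-140.6 -108.4]
scene lead+y [0.49891846 0.35763849] rel [-64.4 100.5]
scene lead-y [0.54075057 0.15003768] rel [ -62.5 -111.3]
scene trail+y [0.46072774 0.34399187] rel [-104.4   94.3]
```

Request:
apply_moves(moves=[[[0,-3,-8,0],[0,0,-11,0],[0,0,-11,0],[0,0,-11,0],[0,0,-11,0],[0,0,-11,0],[0,0,-11,0],[0,0,-11,0],[0,0,-11,0],[0,0,-6,0]]])

```text
clock: 62.65
eef_pos: [0.4877, 0.2487, 0.2282]
tool_rot: [0.995, 0.092, -0.03, -0.007]
ft_force: [0.4, 0.1, -0.9]
grip_width: 0.0106
```

Request:
apply_moves(moves=[[[0,0,40,0],[0,0,40,0],[0,0,0,0],[0,0,-10,0],[0,0,-10,0],[0,0,-10,0],[0,0,-10,0],[0,0,-10,0],[0,0,-10,0],[0,0,-10,0]]])

```text
clock: 63.65
eef_pos: [0.4924, 0.2508, 0.2344]
tool_rot: [0.996, 0.092, -0.021, -0.01]
ft_force: [0.9, 0.3, -1.8]
grip_width: 0.0104
```

```bash
python3 st.py
```

```text
t 63.65 p [0.4924 0.2508 0.2344] F [ 0.9288  0.3192 -1.7965] w 0.0104 th 10.51 lean [-0.0441  0.0163]
```

Request:
apply_moves(moves=[[[0,0,45,0],[0,0,45,0],[0,0,0,0],[0,0,-11,0],[0,0,-11,0],[0,0,-11,0],[0,0,-11,0],[0,0,-11,0],[0,0,-11,0],[0,0,-11,0]]])

```text
clock: 64.65
eef_pos: [0.5007, 0.2546, 0.2499]
tool_rot: [0.996, 0.092, -0.005, -0.016]
ft_force: [0.8, 0.5, -1.6]
grip_width: 0.0107
```

Request:
apply_moves(moves=[[[0,0,45,0],[0,0,45,0],[0,0,0,0],[0,0,0,0],[0,0,0,0],[0,0,0,0],[0,0,0,0],[0,0,0,0],[0,0,0,0],[0,0,0,0]]])

```text
clock: 65.65
eef_pos: [0.5142, 0.2638, 0.1897]
tool_rot: [0.995, 0.091, 0.017, -0.025]
ft_force: [0.3, 0.5, -1.6]
grip_width: 0.0103
```

```bash
python3 st.py
```

```text
t 65.65 p [0.5142 0.2638 0.1897] F [ 0.2542  0.4906 -1.5679] w 0.0103 th 10.5 lean [0.0298 0.0525]
```

Request:
apply_moves(moves=[[[0,0,-45,0],[0,0,-45,0],[0,0,0,0],[0,0,11,0],[0,0,11,0],[0,0,11,0],[0,0,11,0],[0,0,11,0],[0,0,11,0],[0,0,11,0]]])

```text
clock: 66.65
eef_pos: [0.5082, 0.2607, 0.1898]
tool_rot: [0.996, 0.091, 0.009, -0.022]
ft_force: [0.1, -0.0, -1.4]
grip_width: 0.0104
```

```bash
python3 st.py
```

```text
t 66.65 p [0.5082 0.2607 0.1898] F [ 0.1213 -0.009  -1.367 ] w 0.0104 th 10.5 lean [0.0136 0.0445]
```

Request:
apply_moves(moves=[[[-10,4,0,0],[-10,4,0,0],[-10,3,0,0],[0,0,10,0],[0,0,12,0],[0,0,12,0],[0,0,12,0],[0,0,12,0],[0,0,10,0],[0,0,5,0]]])

```text
clock: 67.65
eef_pos: [0.4809, 0.2479, 0.102]
tool_rot: [0.996, 0.092, 0.007, -0.021]
ft_force: [-0.4, -0.5, -1.6]
grip_width: 0.0114
```

```bash
python3 st.py
```

```text
t 67.65 p [0.4809 0.2479 0.102 ] F [-0.3752 -0.5105 -1.6447] w 0.0114 th 10.52 lean [0.0096 0.0425]
```

Request:
apply_moves(moves=[[[0,0,4,0],[0,0,2,0],[0,0,2,0],[0,0,0,0],[0,0,0,0],[0,0,0,0],[0,0,0,0],[0,0,0,0],[0,0,0,0],[0,0,0,0]]])

```text
clock: 68.65
eef_pos: [0.4824, 0.2489, 0.0944]
tool_rot: [0.996, 0.092, 0.008, -0.021]
ft_force: [0.6, 1.2, -2.6]
grip_width: 0.0103
```

Run:
```python
from st import *
st(); c,im=snap("top");c2,i2=snap("scene")
cv2.imwrite("pics/m2.png",np.vstack([cv2.resize(i2[180:270,345:475],None,fx=6,fy=4,interpolation=2),cv2.resize(im[215:275,215:285],(780,236),interpolation=2)]))
```

```text
t 68.65 p [0.4824 0.2489 0.0944] F [ 0.6377  1.1759 -2.6275] w 0.0103 th 10.52 lean [0.0126 0.044 ]
```

View pics/m2.png

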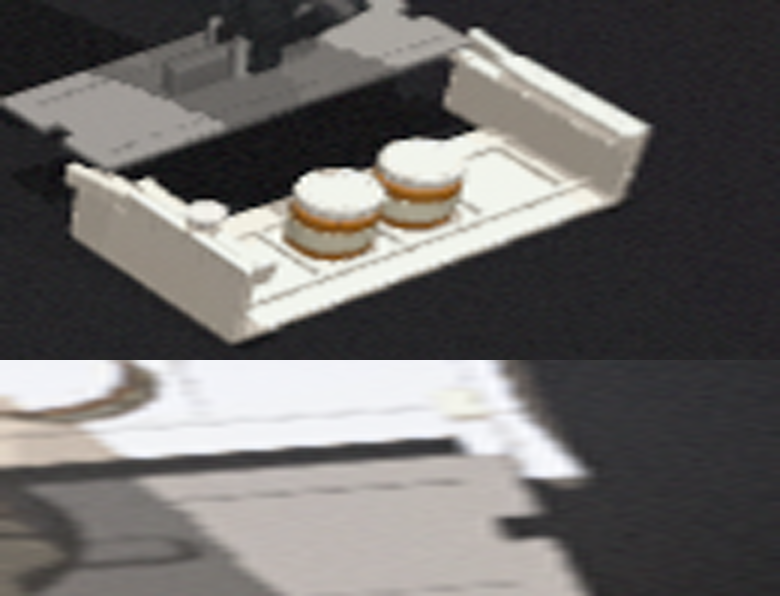

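Run:
```python
from h import *
c=cams.camera("top");c2=cams.camera("scene")
def rel(P,q):
    cs,sn=np.cos(q[2]),np.sin(q[2]); d=P[:2]-q[:2]; return np.round(1e3*np.array([cs*d[0]+sn*d[1],-sn*d[0]+cs*d[1]]),1)
qt=(.5791,.2678,.187); qs=(.5811,.2711,.1899)
print(rel(onz(c,261,239.3,.069),qt))
print(rel(onz(c2,422.4,190.8,.072),qs),rel(onz(c2,362.6,220.8,.069),qs))
```

```text
[ -63.5 -106.9]
[-62.1  99.7] [ -66.1 -104.4]
```

Request:
apply_moves(moves=[[[0,-1,2,-0.4],[0,0,2,0],[0,0,1,0],[0,0,1,0],[0,0,0,0],[0,0,0,0],[0,0,0,0],[0,0,0,0],[0,0,0,0],[0,0,0,0]]])

```text
clock: 69.85
eef_pos: [0.4821, 0.2502, 0.0876]
tool_rot: [0.995, 0.095, 0.008, -0.021]
ft_force: [-0.3, -0.2, -2.2]
grip_width: 0.0107
```

```bash
cat >> st.py <<'E'
    s=telemetry.get_obs(); d=s["eef_pos"][:2]-[.580,.269]; a=np.radians(10.8); print("rel carrier",np.round(1e3*np.array([np.cos(a)*d[0]+np.sin(a)*d[1],-np.sin(a)*d[0]+np.cos(a)*d[1]]),1))
E
python3 st.py
```

```text
File "st.py", line 7
    s=telemetry.get_obs(); d=s["eef_pos"][:2]-[.580,.269]; a=np.radians(10.8); print("rel carrier",np.round(1e3*np.array([np.cos(a)*d[0]+np.sin(a)*d[1],-np.sin(a)*d[0]+np.cos(a)*d[1]]),1))
IndentationError: unexpected indent
```

Request:
apply_moves(moves=[[[3,0,0,0],[3,0,0,0],[3,0,0,0],[3,0,0,0],[3,0,0,0],[3,0,0,0],[3,0,0,0],[0,0,0,0],[0,0,0,0],[0,0,0,0]]])

```text
clock: 70.85
eef_pos: [0.5051, 0.2546, 0.0879]
tool_rot: [0.995, 0.095, 0.008, -0.021]
ft_force: [0.4, -0.0, -1.6]
grip_width: 0.0107
```

```bash
sed -i 's/__": st()/__":\n    st()/' st.py; python3 st.py
```

```text
t 70.85 p [0.5051 0.2546 0.0879] F [ 0.3799 -0.0492 -1.5506] w 0.0107 th 10.94 lean [0.0122 0.0438]
rel carrier [-76.3  -0.1]
```

Request:
apply_moves(moves=[[[3,0,0,0],[3,0,0,0],[3,0,0,0],[3,0,0,0],[3,0,0,0],[0,0,0,0],[0,0,0,0],[0,0,0,0],[0,0,0,0],[0,0,0,0]]])

```text
clock: 71.85
eef_pos: [0.5197, 0.2571, 0.0874]
tool_rot: [0.995, 0.095, 0.007, -0.021]
ft_force: [-0.4, -0.2, -3.1]
grip_width: 0.0105
```

```bash
python3 st.py
```

```text
t 71.85 p [0.5197 0.2571 0.0874] F [-0.3752 -0.1612 -3.086 ] w 0.0105 th 10.96 lean [0.0094 0.0421]
rel carrier [-61.4  -0.4]
```

Request:
apply_moves(moves=[[[4,0,0,0],[4,0,0,0],[4,0,0,0],[4,0,0,0],[4,0,0,0],[4,0,0,0],[0,0,0,0],[0,0,0,0],[0,0,0,0],[0,0,0,0]]])

```text
clock: 72.85
eef_pos: [0.5457, 0.262, 0.0876]
tool_rot: [0.995, 0.095, 0.007, -0.02]
ft_force: [0.1, 0.2, -2.6]
grip_width: 0.011
```

```bash
python3 st.py
```

```text
t 72.85 p [0.5457 0.262  0.0876] F [ 0.1134  0.239  -2.5598] w 0.011 th 10.95 lean [0.0094 0.0419]
rel carrier [-35.   -0.4]
```

Request:
apply_moves(moves=[[[4,0,0,0],[4,0,0,0],[4,0,0,0],[4,0,0,0],[4,0,0,0],[3,0,0,0],[3,0,0,0],[0,0,0,0],[0,0,0,0],[0,0,0,0]]])

```text
clock: 73.85
eef_pos: [0.5732, 0.2673, 0.0876]
tool_rot: [0.995, 0.096, 0.006, -0.02]
ft_force: [-0.1, -0.5, -2.6]
grip_width: 0.0109
```

```bash
python3 st.py
```

```text
t 73.85 p [0.5732 0.2673 0.0876] F [-0.1421 -0.5195 -2.5505] w 0.0109 th 10.96 lean [0.0086 0.0416]
rel carrier [-7.  -0.4]
```

Very smooth so far. Now I'll push gently on to the back stops.

Request:
apply_moves(moves=[[[2,0,0,0],[2,0,0,0],[1.5,0,0,0],[1.5,0,0,0],[1.5,0,0,0],[1.5,0,0,0],[1.5,0,0,0],[1.5,0,0,0],[1.5,0,0,0],[1.5,0,0,0]]])

```text
clock: 74.85
eef_pos: [0.5824, 0.2694, 0.0877]
tool_rot: [0.995, 0.094, -0.001, -0.02]
ft_force: [-4.8, -0.4, 0.2]
grip_width: 0.0107
```

```bash
python3 st.py
```

```text
t 74.85 p [0.5824 0.2694 0.0877] F [-4.8034 -0.4128  0.1603] w 0.0107 th 10.83 lean [-0.0067  0.0393]
rel carrier [ 2.4 -0.1]
```

Request:
apply_moves(moves=[[[3,0,0,0],[3,0,0,0],[3,0,0,0],[3,0,0,0],[0,0,0,0],[0,0,0,0],[0,0,0,0],[0,0,0,0],[0,0,0,0],[0,0,0,0]]])

```text
clock: 75.85
eef_pos: [0.5829, 0.2696, 0.0877]
tool_rot: [0.995, 0.094, -0.014, -0.018]
ft_force: [-1.6, -0.3, -1.2]
grip_width: 0.0108
```

```bash
python3 st.py
```

```text
t 75.85 p [0.5829 0.2696 0.0877] F [-1.5999 -0.2972 -1.1633] w 0.0108 th 10.77 lean [-0.0303  0.0336]
rel carrier [3. 0.]
```

Request:
apply_moves(hand=0, moves=[[[0,0,0,0],[0,0,0,0],[0,0,0,0],[0,0,0,0],[0,0,0,0],[0,0,0,0],[0,0,0,0],[0,0,0,0],[0,0,0,0],[0,0,0,0]]])

```text
clock: 76.85
eef_pos: [0.5872, 0.2707, 0.0906]
tool_rot: [0.995, 0.094, -0.008, -0.02]
ft_force: [0.2, -0.3, -0.4]
grip_width: 0.0425
```

```bash
python3 st.py
```

```text
t 76.85 p [0.5872 0.2707 0.0906] F [ 0.2197 -0.3401 -0.3832] w 0.0425 th 10.81 lean [-0.0205  0.0377]
rel carrier [7.4 0.4]
```

Request:
apply_moves(moves=[[[2,0,0,0],[2,0,0,0],[2,0,0,0],[2,0,0,0],[2,0,0,0],[2,0,0,0],[2,0,0,0],[2,0,0,0],[2,0,0,0],[2,0,0,0]]])

```text
clock: 77.85
eef_pos: [0.5974, 0.2727, 0.0898]
tool_rot: [0.995, 0.095, -0.02, -0.019]
ft_force: [-5.4, -0.6, 3.6]
grip_width: 0.0429
```

```bash
python3 st.py
```

```text
t 77.85 p [0.5974 0.2727 0.0898] F [-5.411  -0.5569  3.6332] w 0.0429 th 10.85 lean [-0.0439  0.033 ]
rel carrier [17.8  0.4]
```

Request:
apply_moves(moves=[[[-5,0,0,0],[-5,0,0,0],[0,0,-5,0],[0,0,-10,0],[0,0,-12,0],[0,0,-12,0],[0,0,-12,0],[0,0,-8,0],[0,0,0,0],[0,0,0,0]]])

```text
clock: 78.85
eef_pos: [0.5923, 0.2693, 0.1573]
tool_rot: [0.995, 0.094, -0.016, -0.019]
ft_force: [0.5, 0.2, 0.3]
grip_width: 0.0431
```

Request:
apply_moves(hand=-1, moves=[[[0,15,0,0],[0,20,0,0],[0,20,0,0],[0,20,0,0],[0,15,0,0],[0,8,0,0],[0,0,0,0],[0,0,0,0],[0,0,0,0],[0,0,0,0]]])

```text
clock: 79.85
eef_pos: [0.609, 0.1655, 0.148]
tool_rot: [0.995, 0.095, -0.021, -0.018]
ft_force: [-0.6, 1.0, 0.5]
grip_width: -0.0003
```

```bash
python3 st.py
python3 - <<'E'
from h import *
c,im=snap("top");c2,i2=snap("scene")
cv2.imwrite("pics/p1.png",np.vstack([cv2.resize(i2[170:265,345:475],None,fx=6,fy=3.6,interpolation=2),cv2.resize(im[180:270,140:280],(780,250),interpolation=2)]))
E
```

```text
t 79.85 p [0.609  0.1655 0.148 ] F [-0.6252  0.9985  0.5234] w -0.0003 th 10.88 lean [-0.0448  0.0323]
rel carrier [   9.1 -107.1]
```

View pics/p1.png

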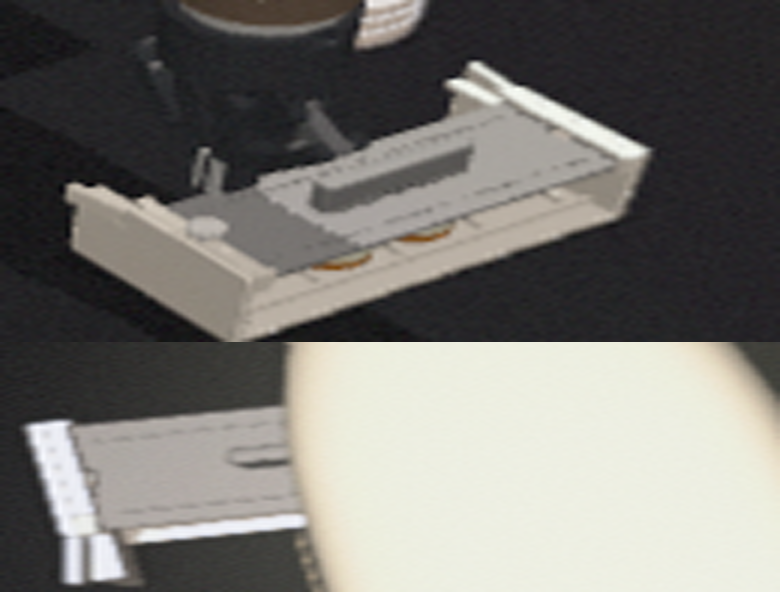

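Run:
```python
from h import *
c2=cams.camera("scene"); print(onz(c2,379.1,232.9,.0825), proj(c2,[.6015,.1674,.0825]))
```

```text
[0.60159212 0.16799889 0.0825    ] [378.87279658 232.94442103]
```

Request:
apply_moves(moves=[[[-4.5,-0.5,5,0],[0,0,8,0],[0,0,8,0],[0,0,8,0],[0,0,5,0],[0,0,3,0],[0,0,0,0],[0,0,0,0],[0,0,0,0],[0,0,0,0]]])

```text
clock: 81.0
eef_pos: [0.6017, 0.1671, 0.1072]
tool_rot: [0.995, 0.095, -0.021, -0.018]
ft_force: [0.1, 0.5, 0.2]
grip_width: -0.0001
```

```bash
python3 st.py
```

```text
t 81.0 p [0.6017 0.1671 0.1072] F [0.0914 0.4922 0.1811] w -0.0001 th 10.96 lean [-0.046   0.0318]
rel carrier [   2.2 -104.1]
```

Request:
apply_moves(moves=[[[1,0,3,0],[0,0,2,0],[0,0,2,0],[0,0,2,0],[0,0,2,0],[0,0,2,0],[0,0,2,0],[0,0,2,0],[0,0,2,0],[0,0,2,0]]])

```text
clock: 82.0
eef_pos: [0.6032, 0.1677, 0.0933]
tool_rot: [0.995, 0.095, -0.018, -0.018]
ft_force: [-2.9, -0.3, 6.1]
grip_width: -0.0001
```

Request:
apply_moves(moves=[[[0,0,2,0],[0,0,2,0],[0,0,2,0],[0,0,2,0],[0,0,2,0],[0,0,2,0],[0,0,2,0],[0,0,2,0],[0,0,2,0],[0,0,2,0]]])

```text
clock: 83.0
eef_pos: [0.603, 0.1677, 0.0927]
tool_rot: [0.995, 0.095, -0.011, -0.019]
ft_force: [-3.5, -0.8, 10.1]
grip_width: 0.0001
```

```bash
python3 st.py
```

```text
t 83.0 p [0.603  0.1677 0.0927] F [-3.4863 -0.8091 10.1381] w 0.0001 th 10.86 lean [-0.026   0.0349]
rel carrier [   3.6 -103.8]
```

Request:
apply_moves(moves=[[[0,0,3,0],[0,0,3,0],[0,0,3,0],[0,0,3,0],[0,0,3,0],[0,0,3,0],[0,0,3,0],[0,0,3,0],[0,0,3,0],[0,0,3,0]]])

```text
clock: 84.0
eef_pos: [0.6028, 0.1677, 0.0926]
tool_rot: [0.995, 0.094, -0.002, -0.019]
ft_force: [-5.3, -2.5, 14.0]
grip_width: -0.0002
```

Request:
apply_moves(moves=[[[0,0,-8,0],[0,0,-12,0],[0,0,-15,0],[0,0,-15,0],[0,0,-15,0],[-25,0,-10,0],[-30,0,0,0],[-30,0,0,0],[-30,0,0,0],[-30,0,0,0]]])

```text
clock: 85.0
eef_pos: [0.4622, 0.1379, 0.1742]
tool_rot: [0.995, 0.094, 0.002, -0.02]
ft_force: [-0.9, -0.3, 0.6]
grip_width: -0.0001
```

Request:
apply_moves(moves=[[[-10,30,0,0],[-10,30,0,0],[-10,30,0,0],[0,30,0,0],[0,20,0,0],[0,0,0,0],[0,0,0,0],[0,0,0,0],[0,0,0,0],[0,0,0,0]]])

```text
clock: 86.0
eef_pos: [0.4561, -0.0071, 0.1729]
tool_rot: [0.995, 0.097, 0.005, -0.021]
ft_force: [0.9, 0.4, 0.3]
grip_width: 0.0001
```

```bash
python3 st.py
python3 - <<'E'
from h import *
c,im=snap("top");c2,i2=snap("scene")
cv2.imwrite("pics/f1.png",np.vstack([cv2.resize(i2[170:265,345:475],None,fx=6,fy=3.6,interpolation=2),cv2.resize(im[180:270,140:280],(780,250),interpolation=2)]))
E
```

```text
t 86.0 p [ 0.4561 -0.0071  0.1729] F [0.8618 0.4181 0.2565] w 0.0001 th 11.14 lean [0.0051 0.0419]
rel carrier [-173.4 -248. ]
```

View pics/f1.png

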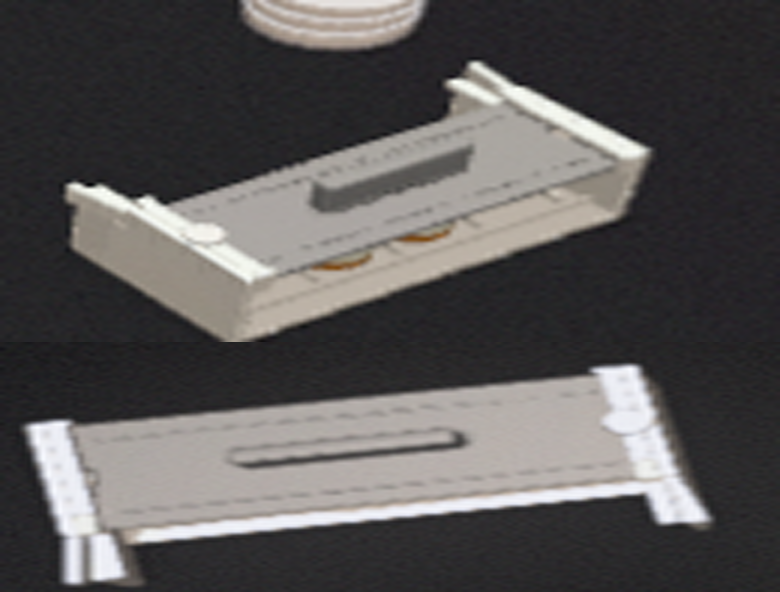

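The final picture shows the cover home at the back stops and the pin head down near the lip (at about 207,233 in the crop). Nothing is touching the robot, so I'm handing the job in.

```bash
python3 -c "
from workcell import workorder; print(workorder.job_done())"
```

```text
the job is handed in; nothing more can be done
None
```

The job is done and handed in at about 86 s. Only two jars were there. I pressed both lids home, stood the jars in the two middle bays, slid the cover in to its back stops and pressed the locking pin down.

**Last checks:**
- **Lids:** the fingertips stopped at 51.6 mm and 51.8 mm, against 51.5 mm for fully home. The cover then slid over both jars without catching.
- **Jars:** both stood upright in their bays in the pictures taken before the cover went in.
- **Cover:** it stopped firmly, and a second push on its rib with an open finger met the stop again.
- **Pin:** it stopped at 75.6 mm under a 14 N push, against 75.5 mm for fully down. The last picture shows its head lowered, the cover home and the gripper clear.

**Disagreements and gaps:**
- **Camera views:** the two views disagreed by 2 to 4 mm on where the carrier is. The cover's stop came about 2.4 mm beyond my averaged estimate, nearer the scene view.
- **Tool tilt:** the tool drifted up to about 7° off vertical. I partly corrected it before handling the cover. The jars were set down at about 4 to 5° and settled upright on release.
- **Bystanders:** I did not measure them all at the end. The dish beside the jars read the same while I worked there, and nothing was seen to move.

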